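Gauge a rock core in the bench length gauge

ROBOT

A 6-joint arm with a two-finger parallel gripper is mounted at the origin on a cart in front of the work surface, level with it; the furniture and walls round the work are solid. World frame = base frame: x ahead of the robot, y to its left, z up, the work surface at z = 0. Lengths are in m, angles in rad, forces in N, time in s.
With the tool pointing down it reaches from about 0.35 to 0.775 m from the base axis. Payload 7.3 kg.
Tool frame: the origin (TCP) lies at the very end of the fingers, on their centre line; the grasp point (between the pads) lies 19 mm behind it; x points along the fingers, y is the direction in which the jaws open and shut, and the axes are right-handed (so a half turn about x gives the same grasp; the last joint's range is limited). The gripper opens to 92 mm and grips with 3 to 60 N. Pads are 19 mm wide; open, the fingers measure 130 mm over their backs; the gripper's body (75 mm by 190 mm) begins 47 mm behind the grasp point.
Start: joints at [-1.369, 0.342, 1.524, -0, 1.275, -0.146], TCP at [0.179, -0.494, 0.227] pointing down, gripper open.
Joint ranges: [-2.53, 2.53], [-0.77, 2.02], [0.04, 2.7], [-1, 4.14], [0.28, 2.66], [-3.11, 3.11]. Speed limits (rad/s): [2.57, 2.57, 3.14, 3.14, 3.14, 3.14].

INTERFACE

Orientations are given as [roll, pitch, yaw] about the fixed x, y, z axes, in that order (R = Rz(yaw) Ry(pitch) Rx(roll)).
In Python, from cell import observe, vision, job gives the robot as it stands.
- The arm moves only by the tool send_rows, never from a script. Its argument "motion" is a list of rows, each an object with "hand": the opening, from -1 (shut) to 1 (fully open), so that 0 is half open; "slide": the shift along the tool's x, y, z in mm, a list of three; "spin": the turn about the tool's x in rad. In form: [{"hand": hand, "slide": [tx, ty, tz], "spin": spin}, ...]. A call has 1 to 8 rows; each row shifts and turns the pose as measured when the row begins, along the tool's axes as they then stand; what a row does not reach is not made up. A row lasts 1/10 s, in which the tool goes at most 50 mm and 8.59 degrees, less where a joint would pass 70% of its speed; a pose out of reach is approached as far as the arm can. A call with a gripper value outside its range is refused whole. The fingers move at their own pace and stop on an object; "grip_force" is the grip in N (left out, the last holds). Time passes only in rows, so rows that do not move let the fingers close. It gives the time, the measured TCP pose, the force and the opening at its end, in the units of the state.
- observe(): the state, without advancing time (a new reading comes with each control period).
- vision.read_camera(name): name is "side" or "top"; returns a dict with "pixels" (400x640x3 uint8, blue, green, red), "range_z" (400x640 float32, m along the optical axis (not along the pixel's ray), 0 where there is no reading), "fx", "fy", "cx", "cy" (pixels), "world_from_camera" (4x4, takes a point from camera to world coordinates). Camera axes: x right, y down, z forward; pixel columns grow to the right and rows downward; lengths in m; the calibration is good to about 2 mm. A picture is of the moment at which its call begins.
- job.hand_in(): hands the job in, once; it reports no verdict.
Trained networks look in a picture, given as the dict that the camera call returned (one of the last four; its "shot" number tells which), for a name from the list of things; names that differ only in an ending like _2 or _b are one class to them, and where a whole thing is asked for, a point or a joint stands for the part that bears it (a point fixed in the world has none). Each returns a list of dicts, best first, with "conf" (0 to 1); they miss things now and then, are a little off and sometimes report something else, mostly with a low value. They report only what shows in the picture. A call takes as long as a camera call. They do not tell look-alikes from the thing itself.
- vision.search_frame(picture, thing): "uv" ([column, row] in pixels, amid what is visible of it).
- vision.cut_out(picture, thing): "mask" (400x640 bool, what is visible of it) and "uv" ([column, row] in pixels, amid what is visible of it).
The state is a dict: "time": time; "qpos": joint angles; "qvel": joint speeds; "joint_efforts": joint torques, N m; "tool_pos": TCP position; "tool_rot": TCP orientation; "contact_force": force on the tool from outside, world axes, zero at the start; "torque": the same for the moment, N m; "opening": finger opening in m.
Only numpy, scipy, OpenCV 4.12 (cv2) and the standard library are available. Lean on these libraries where they do the work, as an engineer would, in place of code of your own. Each camera call takes 0.05 s, during which the arm holds its last target.

TASK

Measure the longer rock core in the bench length gauge: slide the jaw well open, lay the core on the two rods between the anvil and the jaw, then push the thumb slide until the jaw has shut on the core against the anvil and the force pointer has passed its index line, without driving the slide hard against its stop. Let go and leave the core gripped between the two faces for reading; leave the short core in its tray and the bottle in front standing where it is.

Things in the scene. Friction and masses are not known exactly. Their poses are not given: they have to be found in the camera images.
- gauge: Bench length gauge, fixed: grey bed 112 x 290 mm, 18 mm high. Origin: centre of its underside; z up, y along the bed, x across it. Two steel rods (10 mm thick, axes at x = -15 and +15 mm, z = 34 mm) run along y and cradle a core. Headstock with the anvil at the -y end (66 mm wide, y = -139 to -115 mm, 81 mm high); at the +y end a rod foot, 53 mm high (y = 127 to 141 mm).
- cradle_mid (a point): Point on the measuring axis, 105 mm from the anvil face along the gauge's +y: x = 0, y = 0, z = 56 mm in the gauge's frame. A 44 mm core laid on the two rods has its axis on this line, along the gauge's y. Nothing stands beside the rods there, so fingers may straddle the core down to z = 25 mm.
- anvil_face (a point): Fixed steel measuring face, a disc 30 mm across. Origin: centre of the face, at x = 0, y = -105 mm, z = 56 mm in the gauge's frame; it looks along the gauge's +y.
- jaw: Sliding jaw: a dark steel saddle on the rods (62 mm wide, 36 mm long, top at z = 76 mm) with a steel face, a disc 30 mm across, standing 8 mm out of its front towards the anvil (gauge's -y). Origin: centre of that face, on the measuring axis at z = 56 mm; axes as the gauge's. The thumb slide with its tab rides 14 mm behind the saddle.
- jaw_gap (a joint): Opening of the gauge in m: gap between anvil and jaw face, 0 (shut) to 0.145 (open). Grows as the jaw slides along the gauge's +y. It stays where it is left (about 2 N of friction). Starts too narrow for the long core.
- thumb_tab (a point): Black upright tab behind the jaw, 12 mm thick along the gauge's y, 44 mm wide; free on both sides from z = 82 mm to its top at 120 mm. Origin in its middle plane, x = 0, z = 70 mm in the gauge's frame, 70 mm from the jaw face along +y when not pressed. Pushed towards the jaw (-y) it moves the jaw through a spring; pushed or drawn the other way (+y) it takes the jaw along.
- thumb_slide (a joint): How far the thumb slide (tab) is pressed towards the jaw, m: 0 (rest) to 0.014 (end stop). Its spring is preloaded: about 7 N starts it, 9 N at 5 mm, 12.6 N at the stop, so it gives only once the jaw has met something firm. Its steel pointer passes the black index line on the jaw's top at 5 mm. Let go, it springs back to 0 and the jaw stays.
- core_long: The long rock core: plain grey cylinder, 44 mm across, 100 mm long, about 0.34 kg. Origin: its centre; its y axis is the cylinder's axis. Lies in one of the tray's two lanes with its axis 36 mm above the worktop.
- core_short: The short rock core: the same, but only 60 mm long, 0.2 kg. Origin: its centre; y is its axis. Lies in the other lane.
- core_tray: Wooden core tray, fixed, 180 x 150 mm. Origin: centre of its underside; two lanes run along its y at x = -42 and +42 mm, each with two dowels (tops 18 mm high, outer edges 18 mm from the lane's middle) on a floor 8 mm high. End walls (across y) 20 mm high, side walls 14 mm.
- sample_bottle: Bystander: small clear bottle, 58 mm wide, 103 mm high, standing in front. Origin: centre of its underside.
There are look-alikes about, which are no part of the job. Leave any purple look-alike of the core_long alone.

How it is judged:
On the way, in this order (a step that is already met when the one before it is completed fails the run):
1. the jaw is open and the long core lies on the two rods between anvil and jaw, let go (x of core_long in the frame of gauge between -0.004 and 0.004 m and z of core_long in the frame of gauge between 0.0525 and 0.0595 m and angle between the y axis of core_long and the y axis of gauge, either way round below 0.08 rad and value of joint jaw_gap above 0.1015 m and y of core_long in the frame of anvil_face above 0.048 m and y of core_long in the frame of jaw below -0.048 m and contact force between the fingers and core_long below 0.2 N), for 0.2 s.
2. the thumb slide is pushed until the core is pressed between jaw and anvil and the force pointer has passed the index line (5 mm) (x of core_long in the frame of gauge between -0.004 and 0.004 m and z of core_long in the frame of gauge between 0.0525 and 0.0595 m and angle between the y axis of core_long and the y axis of gauge, either way round below 0.08 rad and value of joint thumb_slide above 0.0045 m and y of core_long in the frame of anvil_face below 0.0515 m and contact force between core_long and jaw above 4 N), for 0.2 s.
At the end, for the whole second after the job is handed in: The long core lies at rest on the rods (within 4 mm and 0.08 rad of the measuring axis), both faces shut on it: gap 97 to 102 mm, each face within 1.5 mm of the core. Thumb slide sprung back (under 2 mm). Short core moved under 30 mm; sample bottle upright, moved under 40 mm (x of core_long in the frame of gauge between -0.004 and 0.004 m and z of core_long in the frame of gauge between 0.0525 and 0.0595 m and angle between the y axis of core_long and the y axis of gauge, either way round below 0.08 rad and value of joint jaw_gap between 0.097 and 0.102 m and value of joint thumb_slide below 0.002 m and y of core_long in the frame of anvil_face below 0.0515 m and y of core_long in the frame of jaw above -0.0515 m and linear speed of core_long below 0.01 m/s and distance of core_short from where it was at the start of the episode below 0.03 m and distance of sample_bottle from where it was at the start of the episode below 0.04 m and angle between sample_bottle's own z axis and vertical below 0.3 rad); the robot touches nothing.
It fails at once if the core is squeezed with more than 22 N by the jaw (thumb slide driven hard against its stop) (contact force between core_long and jaw above 22 N).
It fails at once if the short core is taken out of its lane (distance of core_short from where it was at the start of the episode above 0.03 m).
It fails at once if the sample bottle is knocked over (angle between sample_bottle's own z axis and vertical above 0.5 rad).
It also fails if it takes over 61 s, if anything falls off the work surface, if the arm or the gripper's body presses on something with over 40 N, if the wrist force passes 120 N, or if a joint passes its speed limit or range.

## Working session

There is one attempt and no reset: what is moved stays moved. The work goes in short steps, Python scripts to look and compute and a tool call to move; the robot and the scene stay as the last step left them, time stands still between calls to the robot, and variables do not carry over. Pictures are saved under pics/ and viewed, and the job is handed in when it is done.

Besides the shell and the picture viewer there is one more tool, called after ">>>" in YAML: its name, and indented under it one key for each argument. send_rows: Moves the arm, as the interface text tells. Its arguments: {"type":"object","properties":{"motion":{"type":"array","items":{"type":"object","properties":{"hand":{"type":"number"},"slide":{"type":"array","items":{"type":"number"}},"spin":{"type":"number"}}}},"grip_force":{"type":"number"}},"required":["motion"]}

```bash
mkdir -p pics; ls
python3 - <<'E'
from cell import observe, vision, job
import cv2,pickle
print(observe())
for n in ("top","side"):
    p=vision.read_camera(n); cv2.imwrite(f"pics/{n}0.png",p["pixels"]); pickle.dump(p,open(f"{n}0.pkl","wb"))
    print(n,p["fx"],p["cx"],p["cy"],p["world_from_camera"].round(3).tolist())
    for t in ("core_long","core_short","gauge","jaw","thumb_tab","core_tray","sample_bottle"):
        print(t,[(d["uv"],round(d["conf"],2)) for d in vision.search_frame(p,t)])
E
```

```text
pics
{'time': 0.0, 'qpos': array([-1.36901844e+00,  3.42731424e-01,  1.52501945e+00, -1.48342459e-05,
        1.27539448e+00, -1.46002768e-01]), 'qvel': array([-2.52019241e-03, -5.35535688e-05,  2.36415900e-04, -7.27464287e-04,
        3.04817916e-05,  2.16054333e-04]), 'joint_efforts': array([-6.54166506e-04, -4.31235266e+01, -2.44218528e+01,  7.18268403e-02,
        5.61814138e-02, -1.12017840e-04]), 'tool_pos': array([ 0.17885901, -0.49315941,  0.2260396 ]), 'tool_rot': array([-1.70766369,  1.56924356,  1.78171394]), 'contact_force': array([-0.17077648, -0.17554627, -0.04108173]), 'torque': array([ 0.00487654,  0.02362259, -0.00548833]), 'opening': 0.09200556102399259}
top 396.5597696919372 317.9080525602608 197.96298607173802 [[0.007, -0.998, 0.058, 0.46], [-1.0, -0.008, -0.027, 0.097], [0.028, -0.058, -0.998, 1.044], [0.0, 0.0, 0.0, 1.0]]
core_long [([372.3, 151.2], 0.79), ([192.2, 179.3], 0.63)]
core_short [([185.9, 215.6], 0.95)]
gauge [([325.4, 209.8], 0.56)]
jaw [([345.1, 205.7], 0.73)]
thumb_tab [([335.2, 209.0], 0.76)]
core_tray [([192.7, 199.5], 0.93)]
sample_bottle [([454.2, 248.1], 0.85), ([349.7, 207.0], 0.55)]
side 362.8106498725158 317.6304113739871 195.5566534830403 [[-0.999, -0.008, -0.033, 0.546], [0.023, 0.546, -0.837, 0.848], [0.025, -0.838, -0.546, 0.584], [0.0, 0.0, 0.0, 1.0]]
core_long [([269.9, 180.9], 0.75), ([302.2, 288.3], 0.73)]
core_short [([347.2, 312.5], 0.91)]
gauge [([324.8, 208.7], 0.81), ([324.8, 188.7], 0.57)]
jaw [([326.0, 189.2], 0.65)]
thumb_tab [([326.1, 191.1], 0.73)]
core_tray [([334.3, 332.3], 0.74)]
sample_bottle [([346.5, 151.7], 0.59)]
```

View pics/top0.png

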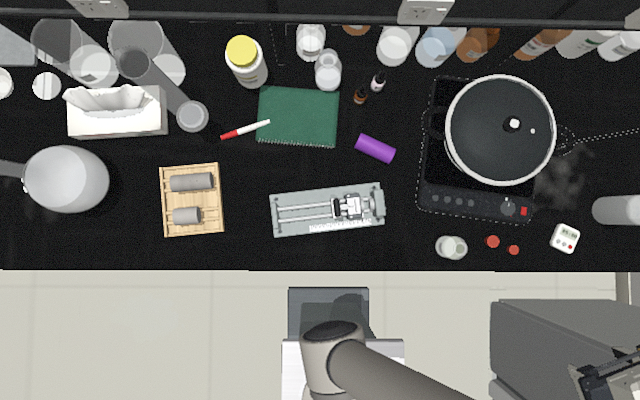

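View pics/side0.png

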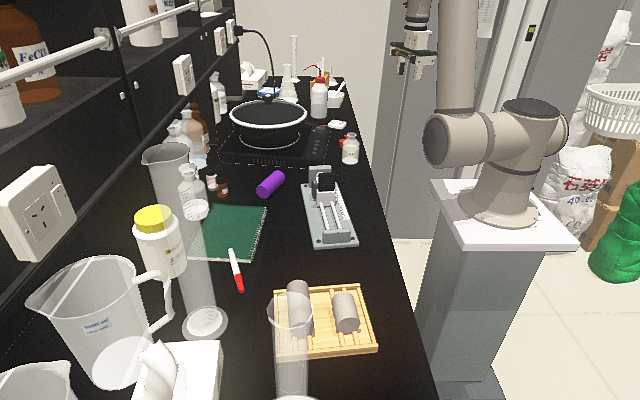

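Run:
```python
import cv2,pickle,numpy as np
p=pickle.load(open("top0.pkl","rb"));im=p["pixels"]
a=cv2.resize(im[150:245,255:400],None,fx=5.4,fy=5.4,interpolation=cv2.INTER_CUBIC)
cv2.imwrite("pics/g1.png",a)
b=cv2.resize(im[150:245,145:240],None,fx=6,fy=6,interpolation=cv2.INTER_CUBIC)
cv2.imwrite("pics/t1.png",b)
s=pickle.load(open("side0.pkl","rb"))["pixels"]
cv2.imwrite("pics/s1.png",cv2.resize(s[150:260,280:380],None,fx=5.4,fy=5.4,interpolation=cv2.INTER_CUBIC))
z=p["range_z"];v,u=np.mgrid[0:400,0:640]
P=np.stack([(u-p["cx"])/p["fx"]*z,(v-p["cy"])/p["fy"]*z,z,np.ones_like(z)],-1)@p["world_from_camera"].T
np.save("P.npy",P[...,:3])
for (u,v) in [(372,195),(380,205),(345,205),(335,208),(325,205),(280,213),(300,225),(192,181),(185,215),(452,246),(200,120),(130,110),(375,149)]: print(u,v,P[v,u,:3].round(3))
```

```text
372 195 [ 0.525 -0.064  0.062]
380 205 [ 0.5   -0.081  0.08 ]
345 205 [0.499 0.005 0.081]
335 208 [0.49  0.032 0.118]
325 205 [0.501 0.051 0.017]
280 213 [0.479 0.167 0.015]
300 225 [0.449 0.115 0.02 ]
192 181 [0.557 0.383 0.055]
185 215 [0.472 0.398 0.058]
452 246 [ 0.401 -0.256  0.085]
200 120 [0.719 0.377 0.019]
130 110 [0.734 0.543 0.05 ]
375 149 [ 0.644 -0.075  0.043]
```

View pics/g1.png

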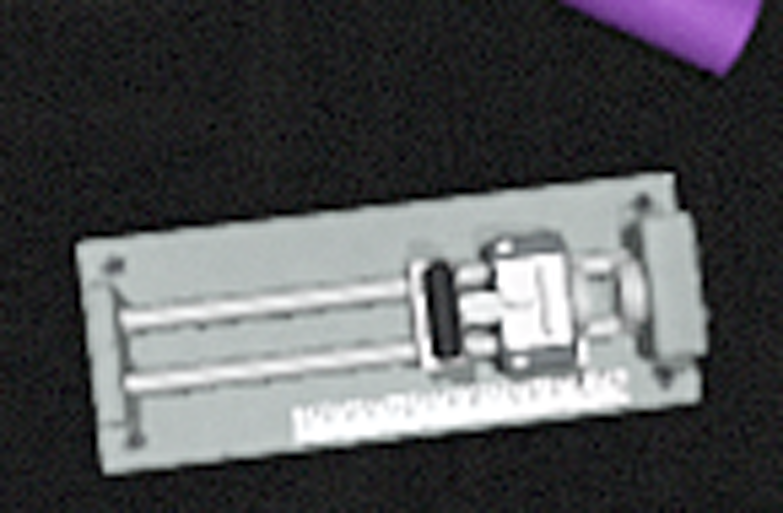

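View pics/t1.png

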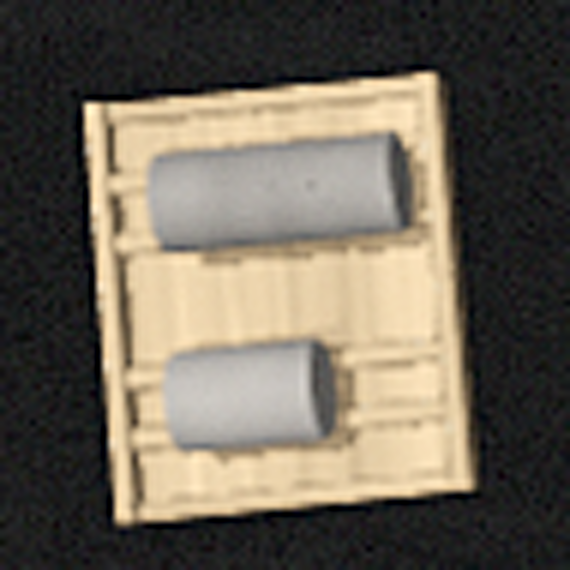

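View pics/s1.png

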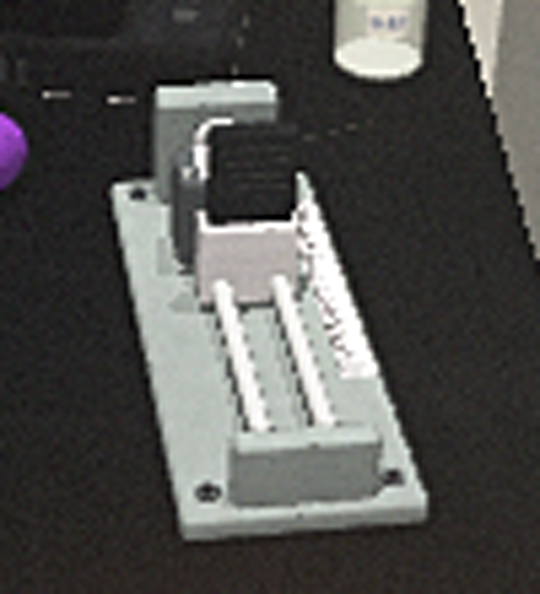

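Candidates for the long core in the top view: the long grey cylinder (192,181), the short grey one (186,216), and the purple look-alike (375,149). The close crop shows the upper grey one is about 100 mm long, so I choose (192,181). The gauge has its anvil at the right (380,205), the jaw at about (350,205) and the black tab at (335,209). Next I fit the poses.

```bash
cat > fit.py <<'E'
import cv2,numpy as np
from cell import vision
def cloud(p):
    z=p["range_z"];v,u=np.mgrid[0:400,0:640]
    return (np.stack([(u-p["cx"])/p["fx"]*z,(v-p["cy"])/p["fy"]*z,z,np.ones_like(z)],-1)@p["world_from_camera"].T)[...,:3]
def toworld(p,uv,h):
    T=p["world_from_camera"];uv=np.asarray(uv,float).reshape(-1,2)
    d=np.c_[(uv[:,0]-p["cx"])/p["fx"],(uv[:,1]-p["cy"])/p["fy"],np.ones(len(uv))]@T[:3,:3].T
    o=T[:3,3]; return o+d*((h-o[2])/d[:,2])[:,None]
def rect(xy):
    c,s,a=cv2.minAreaRect((xy*1000).astype(np.float32)); b=cv2.boxPoints((c,s,a))
    e1,e2=b[1]-b[0],b[2]-b[1]; e=e1 if np.hypot(*e1)>np.hypot(*e2) else e2
    if e[1]<0:e=-e
    return np.array(c)/1000,sorted(np.round(s,1)),np.arctan2(-e[0],e[1])  # yaw of y-axis
E
python3 - <<'E'
import pickle; from fit import *
p=pickle.load(open("top0.pkl","rb"));P=cloud(p);im=p["pixels"].astype(int)
X=P[150:245,255:400];I=im[150:245,255:400]
# bed: grey not-dark
g=(I.min(-1)>70)&(abs(I[...,0]-I[...,2])<40)&(X[...,0]<.585)&(X[...,0]>.4)
vv,uu=np.nonzero(g);W=toworld(p,np.c_[uu+255,vv+150],.018)
n,l,st,ce=cv2.connectedComponentsWithStats(g.astype(np.uint8));k=1+st[1:,4].argmax();print(st[k])
vv,uu=np.nonzero(l==k);W=toworld(p,np.c_[uu+255,vv+150],.018)
print("bed rect (incl. tall parts)",rect(W[:,:2]))
zz=X[...,2]
m=(l==k)&(abs(zz-.018)<.008); print("bed only",rect(X[m][:,:2]),zz[m].mean())
np.set_printoptions(precision=3,suppress=True)
# height slices
for lo,hi in((.10,.13),(.07,.09),(.045,.06),(.03,.045)):
    m=(zz>lo)&(zz<hi)&(X[...,0]<.6); print(lo,m.sum(),X[m].mean(0),X[m].min(0),X[m].max(0))
Y=P[155:235,150:235];m=(Y[...,2]>.035)&(Y[...,2]<.09)
n,l,st,ce=cv2.connectedComponentsWithStats(m.astype(np.uint8),connectivity=4)
for k in range(1,n):
    if st[k,4]>100: q=Y[l==k]; print("core",st[k],rect(q[:,:2]),q.mean(0),q[:,2].max())
J=p["pixels"][155:235,150:235]; hs=cv2.cvtColor(J,cv2.COLOR_BGR2HSV);
w=(hs[...,2]>60)
n,l,st,ce=cv2.connectedComponentsWithStats(w.astype(np.uint8));k=1+st[1:,4].argmax()
vv,uu=np.nonzero(l==k);W=toworld(p,np.c_[uu+150,vv+155],.017);print("tray",rect(W[:,:2]))
gr=w&(hs[...,1]<45)
n,l,st,ce=cv2.connectedComponentsWithStats(gr.astype(np.uint8))
for k in range(1,n):
    if st[k,4]>80:
        vv,uu=np.nonzero(l==k);W=toworld(p,np.c_[uu+150,vv+155],.046);print("grey core",st[k],rect(W[:,:2]))
E
```

```text
[  14   32  117   56 4833]
bed rect (incl. tall parts) (array([0.49061328, 0.04266933]), [np.float64(113.1), np.float64(297.8)], np.float32(0.12657423))
bed only (array([0.49132886, 0.04706431]), [np.float64(111.7), np.float64(290.6)], np.float32(0.12655836)) 0.017542499465492706
0.1 105 [0.493 0.029 0.117] [0.474 0.019 0.102] [0.514 0.036 0.124]
0.07 683 [ 0.502 -0.04   0.077] [ 0.467 -0.094  0.07 ] [0.539 0.036 0.087]
0.045 235 [0.483 0.107 0.052] [ 0.444 -0.072  0.045] [0.536 0.19  0.06 ]
0.03 530 [0.487 0.08  0.037] [ 0.446 -0.071  0.031] [0.537 0.179 0.045]
core [ 19  16  43  21 722] (array([0.558, 0.39 ]), [np.float64(43.6), np.float64(100.8)], np.float32(0.10217468)) [0.556 0.389 0.052] 0.061770361500512294
core [ 22  51  27  19 451] (array([0.472, 0.401]), [np.float64(43.4), np.float64(60.8)], np.float32(0.10849709)) [0.472 0.399 0.052] 0.06163998455925124
tray (array([0.514, 0.395]), [np.float64(155.6), np.float64(181.6)], np.float32(-1.4648741))
grey core [ 19  17  44  20 701] (array([0.555, 0.389]), [np.float64(41.5), np.float64(107.8)], np.float32(0.102257))
grey core [ 22  52  29  18 464] (array([0.471, 0.399]), [np.float64(42.3), np.float64(69.2)], np.float32(0.027898174))
```

```bash
cat > plan.py <<'E'
import numpy as np
from scipy.spatial.transform import Rotation as R
from cell import observe
GO=np.array([.4913,.0470]);GY=.1266
def g2w(x,y,z,GO=GO,GY=GY):
    c,s=np.cos(GY),np.sin(GY); return np.array([GO[0]+c*x-s*y,GO[1]+s*x+c*y,z])
def w2g(p):
    c,s=np.cos(GY),np.sin(GY); d=np.asarray(p[:2])-GO; return np.array([c*d[0]+s*d[1],-s*d[0]+c*d[1],p[2]])
def plan(target,yaw=None):
    st=observe(); T=R.from_euler("xyz",st["tool_rot"]).as_matrix(); p=st["tool_pos"]
    print("t",round(st["time"],2),"tcp",p.round(4),"gauge",w2g(p).round(4),"F",st["contact_force"].round(1),"open",round(st["opening"],4))
    print("axes x",T[:,0].round(3),"y",T[:,1].round(3),"z",T[:,2].round(3))
    print("slide mm now",(T.T@(np.array(target)-p)*1000).round(1))
    if yaw is not None:
        # want tool y along +-(cos,sin) yaw; x down: +spin about x turns y toward z
        d=np.array([np.cos(yaw),np.sin(yaw),0])
        for s in(1,-1):
            a=np.arctan2(s*d@T[:,2],s*d@T[:,1]); T2=T@R.from_rotvec([a,0,0]).as_matrix()
            print("spin",round(a,4),"slide after",(T2.T@(np.array(target)-p)*1000).round(1),"q6",st["qpos"][5].round(3))
E
python3 -c "
from plan import *
plan(g2w(0,-.05,.227),GY)"
```

```text
t 0.8 tcp [ 0.179  -0.4936  0.2267] gauge [-0.3781 -0.4968  0.2267] F [0.4 0.2 0.2] open 0.0916
axes x [ 0. -0. -1.] y [ 0.341 -0.94   0.   ] z [-0.94  -0.341  0.   ]
slide mm now [-3.000e-01 -3.529e+02 -4.669e+02]
spin -1.3496 slide after [-3.000e-01  3.781e+02 -4.468e+02] q6 -0.146
spin 1.792 slide after [-3.000e-01 -3.781e+02  4.468e+02] q6 -0.146
```

>>> send_rows:
  motion:
    - {"hand": -1, "slide": [0, 0, 0], "spin": -0.14}
    - {"hand": -1, "slide": [0, 0, 0], "spin": -0.14}
    - {"hand": -1, "slide": [0, 0, 0], "spin": -0.14}
    - {"hand": -1, "slide": [0, 0, 0], "spin": -0.14}
    - {"hand": -1, "slide": [0, 0, 0], "spin": -0.14}
    - {"hand": -1, "slide": [0, 0, 0], "spin": -0.14}
    - {"hand": -1, "slide": [0, 0, 0], "spin": -0.14}
    - {"hand": -1, "slide": [0, 0, 0], "spin": -0.14}
  grip_force: 20

```text
time: 1.6
tool_pos: [0.179, -0.4936, 0.2269]
tool_rot: [0.481, 1.57, -1.149]
contact_force: [0.3, -0.5, -0.0]
opening: 0.0323
```

```bash
python3 -c "
from plan import *
plan(g2w(0,-.05,.227),GY)"
```

```text
t 1.6 tcp [ 0.179  -0.4936  0.2269] gauge [-0.3781 -0.4968  0.2269] F [ 0.3 -0.5 -0. ] open 0.0323
axes x [ 0. -0. -1.] y [ 0.998 -0.06   0.   ] z [-0.06  -0.998  0.   ]
slide mm now [-3.000e-01  2.888e+02 -5.091e+02]
spin -0.1863 slide after [-3.000e-01  3.781e+02 -4.468e+02] q6 -1.309
spin 2.9553 slide after [-3.000e-01 -3.781e+02  4.468e+02] q6 -1.309
```

>>> send_rows:
  motion:
    - {"hand": -1, "slide": [0, 30, -35], "spin": -0.1}
    - {"hand": -1, "slide": [0, 30, -35], "spin": -0.09}
    - {"hand": -1, "slide": [0, 31, -37], "spin": 0}
    - {"hand": -1, "slide": [0, 31, -37], "spin": 0}
    - {"hand": -1, "slide": [0, 31, -37], "spin": 0}
    - {"hand": -1, "slide": [0, 31, -37], "spin": 0}
    - {"hand": -1, "slide": [0, 31, -37], "spin": 0}
    - {"hand": -1, "slide": [0, 31, -37], "spin": 0}

```text
time: 2.4
tool_pos: [0.3971, -0.1733, 0.2262]
tool_rot: [0.397, 1.565, -1.043]
contact_force: [0.5, -0.8, 0.9]
opening: 0.0003
```

```bash
python3 -c "
from plan import *
plan(g2w(0,-.05,.227),GY)"
```

```text
t 2.4 tcp [ 0.3971 -0.1733  0.2262] gauge [-0.1213 -0.2067  0.2262] F [ 0.5 -0.8  0.9] open 0.0003
axes x [ 0.003 -0.005 -1.   ] y [0.991 0.131 0.002] z [ 0.131 -0.991  0.005]
slide mm now [  -1.3  122.  -156.1]
spin 0.0044 slide after [  -1.3  121.3 -156.7] q6 -0.717
spin -3.1372 slide after [  -1.3 -121.3  156.7] q6 -0.717
```

>>> send_rows:
  motion:
    - {"hand": -1, "slide": [0, 30, -38], "spin": 0}
    - {"hand": -1, "slide": [0, 30, -38], "spin": 0}
    - {"hand": -1, "slide": [0, 30, -38], "spin": 0}
    - {"hand": -1, "slide": [0, 28, -38], "spin": 0}
    - {"hand": -1, "slide": [0, 0, 0], "spin": 0}

```text
time: 2.9
tool_pos: [0.4988, 0.0042, 0.2268]
tool_rot: [0.882, 1.562, -0.552]
contact_force: [0.4, -0.4, -0.1]
opening: 0.0006
```

```bash
python3 -c "
from plan import *
plan(g2w(0,-.05,.093),GY)"
```

```text
t 2.9 tcp [0.4988 0.0042 0.2268] gauge [ 0.002  -0.0434  0.2268] F [ 0.4 -0.4 -0.1] open 0.0006
axes x [ 0.007 -0.005 -1.   ] y [0.991 0.136 0.007] z [ 0.136 -0.991  0.005]
slide mm now [133.8  -3.    5.9]
spin 0.0102 slide after [133.8  -2.9   5.9] q6 -0.279
spin -3.1314 slide after [133.8   2.9  -5.9] q6 -0.279
```

>>> send_rows:
  motion:
    - {"hand": -1, "slide": [35, -3, 6], "spin": 0.01}
    - {"hand": -1, "slide": [35, 0, 0], "spin": 0}
    - {"hand": -1, "slide": [30, 0, 0], "spin": 0}
    - {"hand": -1, "slide": [22, 0, 0], "spin": 0}
    - {"hand": -1, "slide": [8, 0, 0], "spin": 0}
    - {"hand": -1, "slide": [0, 0, 0], "spin": 0}

```text
time: 3.5
tool_pos: [0.4991, -0.0029, 0.0942]
tool_rot: [0.947, 1.557, -0.493]
contact_force: [0.4, -0.4, 0.3]
opening: 0.0006
```

Run:
```python
from plan import *
plan(g2w(0,.0845,.093),GY)
from fit import *
p=vision.read_camera("side");cv2.imwrite("pics/s2.png",cv2.resize(p["pixels"][110:260,250:400],None,fx=4,fy=4,interpolation=cv2.INTER_CUBIC))
```

```text
t 3.5 tcp [ 0.4991 -0.0029  0.0942] gauge [ 0.0014 -0.0505  0.0942] F [ 0.4 -0.4  0.3] open 0.0006
axes x [ 0.012 -0.006 -1.   ] y [0.991 0.131 0.011] z [ 0.131 -0.991  0.008]
slide mm now [ 1.00e-01 -8.00e-01 -1.35e+02]
spin 0.0045 slide after [ 1.00e-01 -1.40e+00 -1.35e+02] q6 -0.284
spin -3.1371 slide after [1.00e-01 1.40e+00 1.35e+02] q6 -0.284
```

View pics/s2.png

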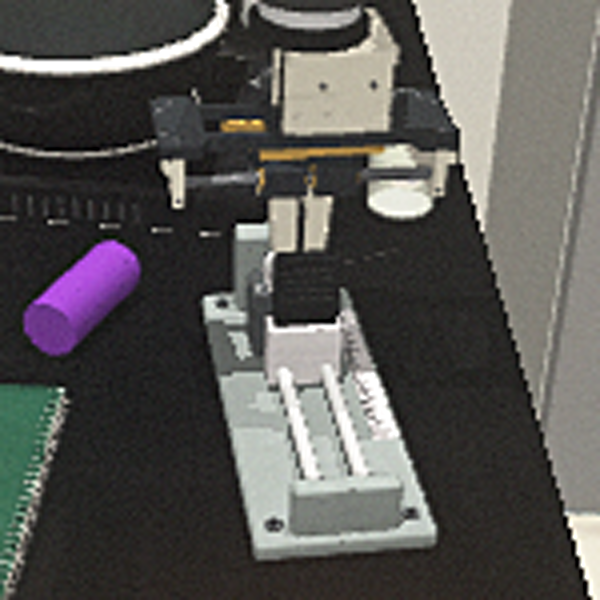

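The closed fingers (300,220) stand behind the tab (305,290) on its anvil side, centred. Drawing the jaw open.

>>> send_rows:
  motion:
    - {"hand": -1, "slide": [0, 0, -10], "spin": 0}
    - {"hand": -1, "slide": [0, 0, -15], "spin": 0}
    - {"hand": -1, "slide": [0, 0, -20], "spin": 0}
    - {"hand": -1, "slide": [0, 0, -20], "spin": 0}
    - {"hand": -1, "slide": [0, 0, -20], "spin": 0}
    - {"hand": -1, "slide": [0, 0, -20], "spin": 0}
    - {"hand": -1, "slide": [0, 0, -15], "spin": 0}
    - {"hand": -1, "slide": [0, 0, 0], "spin": 0}

```text
time: 4.35
tool_pos: [0.4867, 0.1195, 0.1024]
tool_rot: [1.03, 1.541, -0.411]
contact_force: [0.1, 0.2, -0.1]
opening: 0.0006
```

Run:
```python
from plan import *
plan(g2w(0,.0845,.093),GY)
```

```text
t 4.35 tcp [0.4867 0.1195 0.1024] gauge [0.0046 0.0725 0.1024] F [ 0.1  0.2 -0.1] open 0.0006
axes x [ 0.027 -0.012 -1.   ] y [0.991 0.13  0.026] z [ 0.13  -0.991  0.015]
slide mm now [  9.1  -4.8 -12.1]
spin 0.0033 slide after [  9.1  -4.8 -12.1] q6 -0.022
spin -3.1383 slide after [ 9.1  4.8 12.1] q6 -0.022
```

>>> send_rows:
  motion:
    - {"hand": -1, "slide": [4, -2, -6], "spin": 0}
    - {"hand": -1, "slide": [3, -2, -6], "spin": 0}
    - {"hand": -1, "slide": [0, 0, 0], "spin": 0}
    - {"hand": -1, "slide": [0, 0, 6], "spin": 0}
    - {"hand": -1, "slide": [-10, 0, 0], "spin": 0}
    - {"hand": -1, "slide": [-30, 0, 0], "spin": 0}
    - {"hand": -1, "slide": [-40, 0, 0], "spin": 0}
    - {"hand": 1, "slide": [-40, 0, 0], "spin": 0}

```text
time: 5.15
tool_pos: [0.4762, 0.1241, 0.2167]
tool_rot: [0.835, 1.548, -0.608]
contact_force: [0.3, 1.4, -0.5]
opening: 0.0046
```

Run:
```python
from plan import *
plan([.558,.390,.2],.104)
```

```text
t 5.15 tcp [0.4762 0.1241 0.2167] gauge [-0.0052  0.0784  0.2167] F [ 0.3  1.4 -0.5] open 0.0046
axes x [ 0.018 -0.013 -1.   ] y [0.992 0.127 0.017] z [ 0.127 -0.992  0.015]
slide mm now [  14.8  114.5 -253.6]
spin 0.0229 slide after [  14.8  108.7 -256.2] q6 -0.013
spin -3.1187 slide after [  14.8 -108.7  256.2] q6 -0.013
```

>>> send_rows:
  motion:
    - {"hand": 0.43, "slide": [0, 16, -38], "spin": 0.022}
    - {"hand": 0.43, "slide": [0, 18, -43], "spin": 0}
    - {"hand": 0.43, "slide": [0, 18, -43], "spin": 0}
    - {"hand": 0.43, "slide": [0, 18, -43], "spin": 0}
    - {"hand": 0.43, "slide": [0, 18, -43], "spin": 0}
    - {"hand": 0.43, "slide": [0, 16, -38], "spin": 0}
    - {"hand": 0.43, "slide": [0, 5, -8], "spin": 0}

```text
time: 5.85
tool_pos: [0.5647, 0.3956, 0.23]
tool_rot: [1.248, 1.535, -0.229]
contact_force: [-0.7, -0.4, 0.4]
opening: 0.0602
```

Run:
```python
from plan import *
plan([.557,.3895,.12],.105)
from fit import *
p=vision.read_camera("top");cv2.imwrite("pics/t3.png",p["pixels"])
p=vision.read_camera("side");cv2.imwrite("pics/s3.png",p["pixels"])
```

```text
t 5.85 tcp [0.5647 0.3956 0.23  ] gauge [0.1168 0.3366 0.23  ] F [-0.7 -0.4  0.4] open 0.0602
axes x [ 0.035 -0.008 -0.999] y [0.995 0.093 0.034] z [ 0.093 -0.996  0.011]
slide mm now [109.7 -12.    4.1]
spin -0.0119 slide after [109.7 -12.    4. ] q6 0.421
spin 3.1297 slide after [109.7  12.   -4. ] q6 0.421
```

View pics/t3.png

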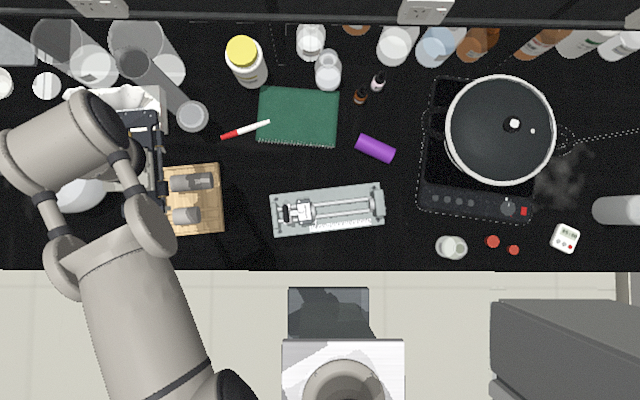

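View pics/s3.png

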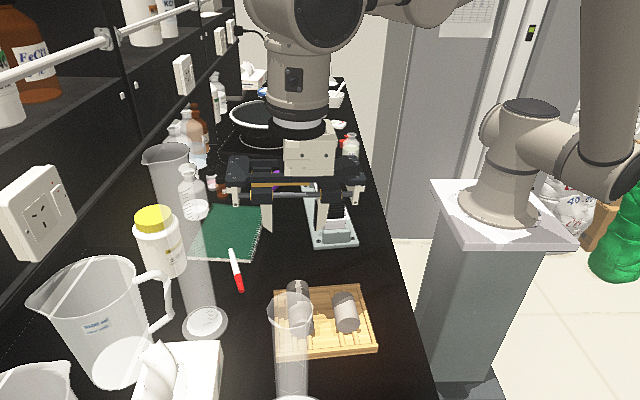

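>>> send_rows:
  motion:
    - {"hand": 0.43, "slide": [20, -8, 3], "spin": -0.012}
    - {"hand": 0.43, "slide": [35, -4, 1], "spin": 0}
    - {"hand": 0.43, "slide": [35, 0, 0], "spin": 0}
    - {"hand": 0.43, "slide": [20, 0, 0], "spin": 0}
    - {"hand": 0.43, "slide": [0, 0, 0], "spin": 0}

```text
time: 6.45
tool_pos: [0.5575, 0.3804, 0.1207]
tool_rot: [1.223, 1.532, -0.248]
contact_force: [-0.8, 0.2, 0.7]
opening: 0.0657
```

Run:
```python
from plan import *
plan([.557,.3895,.018],.105)
from fit import *
p=vision.read_camera("side");cv2.imwrite("pics/s4.png",cv2.resize(p["pixels"][130:380,200:420],None,fx=2.4,fy=2.4))
```

```text
t 6.45 tcp [0.5575 0.3804 0.1207] gauge [0.1078 0.3224 0.1207] F [-0.8  0.2  0.7] open 0.0657
axes x [ 0.037 -0.009 -0.999] y [0.994 0.099 0.036] z [ 0.099 -0.995  0.013]
slide mm now [102.5  -3.3 -10.4]
spin -0.0058 slide after [102.5  -3.3 -10.4] q6 0.409
spin 3.1357 slide after [102.5   3.3  10.4] q6 0.409
```

View pics/s4.png

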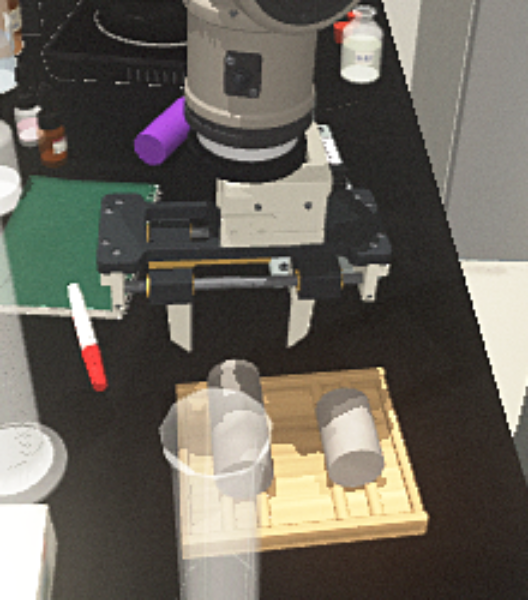

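Run:
```python
import pickle; from fit import *
np.set_printoptions(precision=3,suppress=True)
p=pickle.load(open("side0.pkl","rb"));P=cloud(p)
for u,v in[(290,294),(290,299),(269,300),(312,300),(290,330),(290,370),(272,360),(308,360),(290,395),(268,310)]:print(u,v,p["range_z"][v,u],P[v,u])
p=pickle.load(open("top0.pkl","rb"));P=cloud(p)
for u,v in[(65,180),(40,180),(95,180),(105,180),(25,180),(192,115),(150,80)]:print(u,v,p["range_z"][v,u],P[v,u])
```

```text
290 294 0.2738701 [0.557 0.659 0.372]
290 299 0.27478206 [0.557 0.66  0.368]
269 300 0.73905593 [0.619 0.343 0.   ]
312 300 0.72963613 [0.531 0.352 0.01 ]
290 330 0.24653804 [0.556 0.691 0.373]
290 370 0.2752013 [0.557 0.689 0.323]
272 360 0.62660754 [0.602 0.477 0.003]
308 360 0.30034566 [0.543 0.671 0.306]
290 395 0.2960693 [0.557 0.688 0.286]
268 310 0.26005396 [0.572 0.674 0.373]
65 180 0.8698005 [0.545 0.628 0.163]
40 180 0.83065087 [0.541 0.657 0.201]
95 180 0.9320891 [0.552 0.596 0.102]
105 180 0.9701548 [0.556 0.592 0.064]
25 180 0.81400126 [0.539 0.676 0.217]
192 115 0.97603065 [0.718 0.382 0.073]
150 80 0.72353286 [0.714 0.386 0.326]
```

>>> send_rows:
  motion:
    - {"hand": 0.43, "slide": [20, -2, -6], "spin": -0.006}
    - {"hand": 0.43, "slide": [30, -1, -4], "spin": 0}
    - {"hand": 0.43, "slide": [22, 0, 0], "spin": 0}
    - {"hand": 0.43, "slide": [0, 0, 0], "spin": 0}

```text
time: 6.9
tool_pos: [0.5621, 0.3893, 0.0588]
tool_rot: [1.426, 1.519, -0.043]
contact_force: [-0.5, -0.0, -1.1]
opening: 0.0653
```

Run:
```python
from plan import *
plan([.557,.3895,.018],.105)
from fit import *
p=vision.read_camera("side");cv2.imwrite("pics/s5.png",cv2.resize(p["pixels"][230:380,240:400],None,fx=4,fy=4))
```

```text
t 6.9 tcp [0.5621 0.3893 0.0588] gauge [0.1135 0.3306 0.0588] F [-0.5 -0.  -1.1] open 0.0653
axes x [ 0.052 -0.002 -0.999] y [0.994 0.102 0.051] z [ 0.101 -0.995  0.007]
slide mm now [40.5 -7.1 -1. ]
spin -0.0034 slide after [40.5 -7.1 -1. ] q6 0.419
spin 3.1381 slide after [40.5  7.1  1. ] q6 0.419
```

View pics/s5.png

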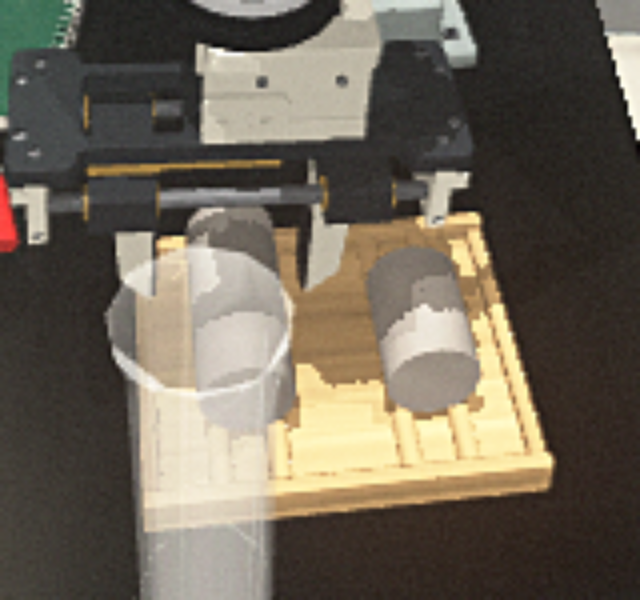

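>>> send_rows:
  motion:
    - {"hand": 0.43, "slide": [5, -7, 0], "spin": 0}
    - {"hand": 0.43, "slide": [20, -1, 0], "spin": 0}
    - {"hand": 0.43, "slide": [16, 0, 0], "spin": 0}
    - {"hand": 0.43, "slide": [0, 0, 0], "spin": 0}

```text
time: 7.35
tool_pos: [0.5605, 0.3904, 0.0267]
tool_rot: [1.554, 1.505, 0.083]
contact_force: [0.2, 0.2, -0.6]
opening: 0.0656
```

Run:
```python
from plan import *
plan([.557,.3895,.018],.105)
```

```text
t 7.35 tcp [0.5605 0.3904 0.0267] gauge [0.112  0.3319 0.0267] F [ 0.2  0.2 -0.6] open 0.0656
axes x [ 0.065  0.005 -0.998] y [0.993 0.1   0.065] z [ 0.1   -0.995  0.001]
slide mm now [ 8.5 -4.1  0.5]
spin -0.0045 slide after [ 8.5 -4.1  0.5] q6 0.426
spin 3.1371 slide after [ 8.5  4.1 -0.5] q6 0.426
```

>>> send_rows:
  motion:
    - {"hand": 0.43, "slide": [8, -4, 0], "spin": 0}
    - {"hand": -1, "slide": [2, 0, 0], "spin": 0}
    - {"hand": -1, "slide": [0, 0, 0], "spin": 0}
    - {"hand": -1, "slide": [0, 0, 0], "spin": 0}
    - {"hand": -1, "slide": [0, 0, 0], "spin": 0}
  grip_force: 25

```text
time: 7.85
tool_pos: [0.5582, 0.3909, 0.0187]
tool_rot: [1.579, 1.501, 0.108]
contact_force: [0.8, 0.1, -1.5]
opening: 0.0431
```

Run:
```python
from plan import *
plan([.557,.3895,.018],.105)
```

```text
t 7.85 tcp [0.5582 0.3909 0.0187] gauge [0.1098 0.3327 0.0187] F [ 0.8  0.1 -1.5] open 0.0431
axes x [ 0.069  0.008 -0.998] y [0.993 0.1   0.07 ] z [ 0.101 -0.995 -0.001]
slide mm now [ 0.6 -1.4  1.3]
spin -0.0043 slide after [ 0.6 -1.4  1.3] q6 0.43
spin 3.1373 slide after [ 0.6  1.4 -1.3] q6 0.43
```

>>> send_rows:
  motion:
    - {"hand": -1, "slide": [-15, 0, 0], "spin": 0}
    - {"hand": -1, "slide": [-35, 0, 0], "spin": 0}
    - {"hand": -1, "slide": [-40, 0, 0], "spin": 0}
    - {"hand": -1, "slide": [-45, 0, 0], "spin": 0}
    - {"hand": -1, "slide": [-15, 0, 0], "spin": 0}
    - {"hand": -1, "slide": [0, 0, 0], "spin": 0}

```text
time: 8.45
tool_pos: [0.5448, 0.3887, 0.1751]
tool_rot: [1.54, 1.509, 0.07]
contact_force: [-0.7, -0.5, -4.2]
opening: 0.0436
```

Run:
```python
from plan import *
plan(g2w(0,-.0375,.18),GY)
from fit import *
p=vision.read_camera("side");cv2.imwrite("pics/s6.png",cv2.resize(p["pixels"][110:380,200:420],None,fx=2.2,fy=2.2))
p=vision.read_camera("top");cv2.imwrite("pics/t6.png",cv2.resize(p["pixels"][80:260,100:400],None,fx=2.6,fy=2.6))
import pickle;pickle.dump(p,open("top6.pkl","wb"))
P=cloud(p)[150:245,255:400]
q=P[(P[...,2]>.1)&(P[...,2]<.13)];print("tab top",len(q),w2g(q.mean(0)),[w2g(a) for a in(q.min(0),q.max(0))])
for u,v in((290,213),):print(cloud(p)[v,u])
```

```text
t 8.45 tcp [0.5448 0.3887 0.1751] gauge [0.0962 0.3322 0.1751] F [-0.7 -0.5 -4.2] open 0.0436
axes x [ 0.062  0.004 -0.998] y [0.993 0.1   0.062] z [ 0.1   -0.995  0.002]
slide mm now [ -9.6 -86.1 372.1]
spin -0.0262 slide after [ -9.6 -95.8 369.7] q6 0.426
spin 3.1154 slide after [  -9.6   95.8 -369.7] q6 0.426
tab top 105 [-0.00049645  0.10282079  0.11742845] [array([-0.02247915,  0.09804556,  0.1024159 ]), array([0.02125834, 0.10960689, 0.1230363 ])]
[0.47842189 0.13852309 0.07744492]
```

View pics/s6.png

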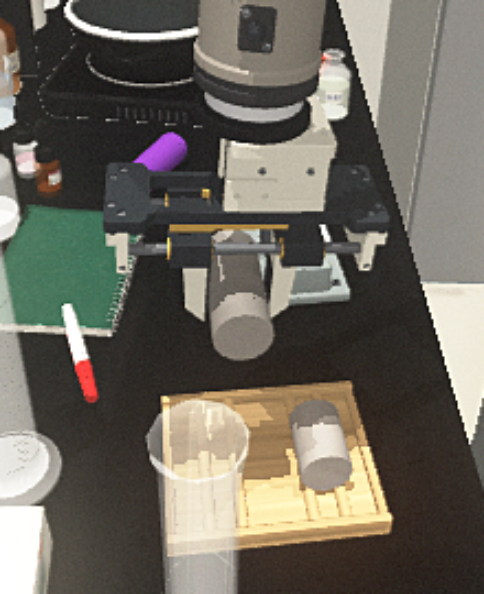

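View pics/t6.png

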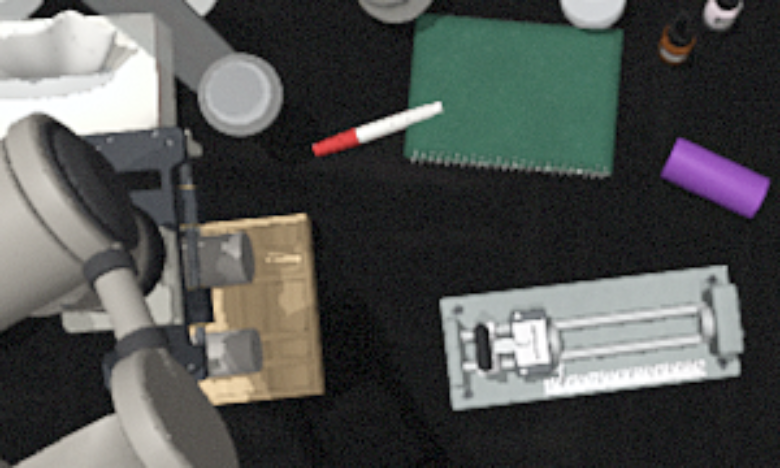

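>>> send_rows:
  motion:
    - {"hand": -1, "slide": [-2, -6, 25], "spin": -0.026}
    - {"hand": -1, "slide": [-2, -11, 42], "spin": 0}
    - {"hand": -1, "slide": [-2, -11, 42], "spin": 0}
    - {"hand": -1, "slide": [-2, -12, 46], "spin": 0}
    - {"hand": -1, "slide": [-2, -12, 46], "spin": 0}
    - {"hand": -1, "slide": [0, -12, 46], "spin": 0}
    - {"hand": -1, "slide": [0, -12, 46], "spin": 0}
    - {"hand": -1, "slide": [0, -8, 35], "spin": 0}

```text
time: 9.35
tool_pos: [0.4914, 0.0438, 0.1642]
tool_rot: [1.373, 1.539, -0.061]
contact_force: [0.3, -0.5, -2.5]
opening: 0.0432
```

Run:
```python
from plan import *
plan(g2w(0,-.0375,.18),GY)
```

```text
t 9.35 tcp [0.4914 0.0438 0.1642] gauge [-0.0003 -0.0032  0.1642] F [ 0.3 -0.5 -2.5] open 0.0432
axes x [ 0.032 -0.002 -0.999] y [0.99  0.136 0.031] z [ 0.136 -0.991  0.006]
slide mm now [-15.5   0.4  34.4]
spin 0.0098 slide after [-15.5   0.8  34.4] q6 -0.203
spin -3.1318 slide after [-15.5  -0.8 -34.4] q6 -0.203
```

>>> send_rows:
  motion:
    - {"hand": -1, "slide": [0, 1, 20], "spin": 0.009}
    - {"hand": -1, "slide": [0, 0, 14], "spin": 0}
    - {"hand": -1, "slide": [20, 0, 0], "spin": 0}
    - {"hand": -1, "slide": [30, 0, 0], "spin": 0}
    - {"hand": -1, "slide": [12, 0, 0], "spin": 0}
    - {"hand": -1, "slide": [0, 0, 0], "spin": 0}

```text
time: 9.95
tool_pos: [0.4912, 0.0026, 0.0921]
tool_rot: [1.379, 1.557, -0.075]
contact_force: [-0.7, -0.1, -2.5]
opening: 0.0433
```

Run:
```python
from plan import *
plan(g2w(0.0006,-.0365,.1),GY)
from fit import *
import pickle
p=vision.read_camera("side");cv2.imwrite("pics/s7.png",cv2.resize(p["pixels"][110:260,250:400],None,fx=4,fy=4,interpolation=cv2.INTER_CUBIC))
pickle.dump(p,open("side7.pkl","wb"))
p=vision.read_camera("top");cv2.imwrite("pics/t7.png",cv2.resize(p["pixels"][140:260,240:420],None,fx=4,fy=4,interpolation=cv2.INTER_CUBIC))
pickle.dump(p,open("top7.pkl","wb"))
```

```text
t 9.95 tcp [0.4912 0.0026 0.0921] gauge [-0.0057 -0.044   0.0921] F [-0.7 -0.1 -2.5] open 0.0433
axes x [ 0.014 -0.001 -1.   ] y [0.993 0.117 0.013] z [ 0.117 -0.993  0.003]
slide mm now [-7.8  6.4 -7.5]
spin -0.0096 slide after [-7.8  6.4 -7.5] q6 -0.269
spin 3.132 slide after [-7.8 -6.4  7.5] q6 -0.269
```

View pics/s7.png

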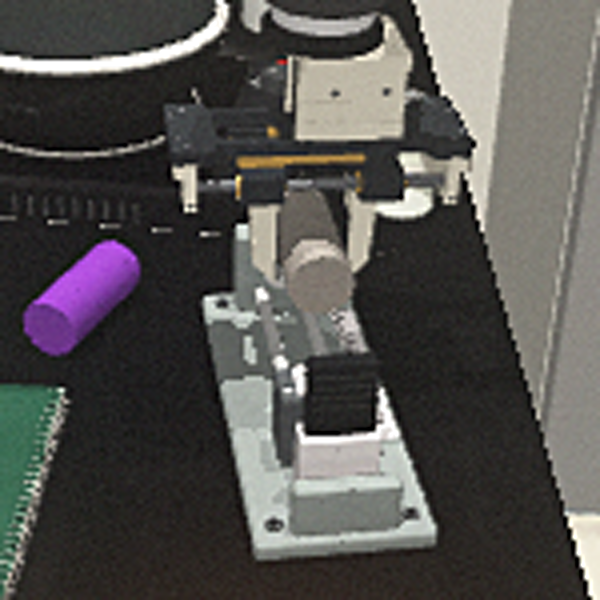

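View pics/t7.png

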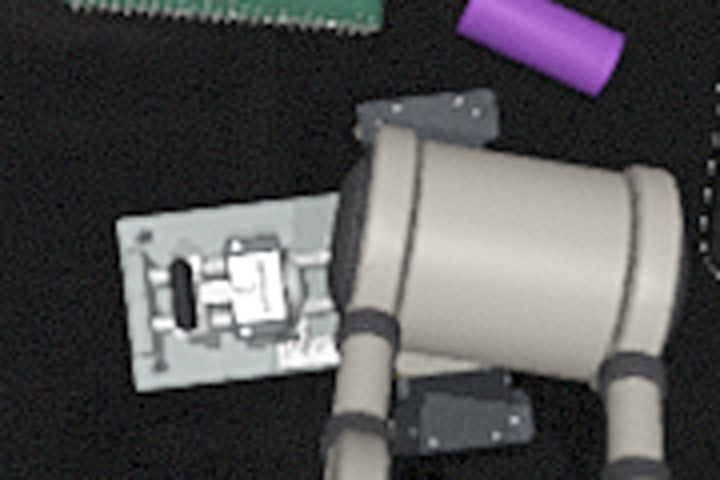

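>>> send_rows:
  motion:
    - {"hand": -1, "slide": [0, 6, -7], "spin": -0.01}
    - {"hand": -1, "slide": [0, 0, 0], "spin": 0}

```text
time: 10.25
tool_pos: [0.4985, 0.0109, 0.0949]
tool_rot: [1.359, 1.552, -0.084]
contact_force: [0.3, -0.4, -3.2]
opening: 0.0432
```

Run:
```python
from plan import *
plan(g2w(0.0002,-.0365,.0385),GY)
from fit import *
import pickle
p=pickle.load(open("side7.pkl","rb"));P=cloud(p)
q=P[176:184,325:334].reshape(-1,3);print([w2g(a).round(4) for a in q[::9]])
q=P[155:160,325:330].reshape(-1,3);print([w2g(a).round(4) for a in q[::4]])
```

```text
t 10.25 tcp [0.4985 0.0109 0.0949] gauge [ 0.0026 -0.0367  0.0949] F [ 0.3 -0.4 -3.2] open 0.0432
axes x [ 0.018 -0.002 -1.   ] y [0.992 0.128 0.018] z [ 0.128 -0.992  0.004]
slide mm now [56.4 -3.4 -0.4]
spin 0.0014 slide after [56.4 -3.4 -0.4] q6 -0.261
spin -3.1402 slide after [56.4  3.4  0.4] q6 -0.261
[array([0.0073, 0.0078, 0.1272]), array([0.0072, 0.008 , 0.1243]), array([0.0072, 0.0084, 0.1217]), array([0.0068, 0.0073, 0.1181]), array([0.0068, 0.0077, 0.1154]), array([0.0064, 0.006 , 0.1114]), array([0.0065, 0.007 , 0.109 ]), array([0.0072, 0.0113, 0.1087])]
[array([ 0.0058, -0.0116,  0.1763]), array([-0.0043, -0.0115,  0.1758]), array([-0.0019, -0.0114,  0.1732]), array([-0.0002, -0.0152,  0.1685]), array([-0.0106, -0.0825,  0.1308]), array([-0.0059, -0.0715,  0.1336]), array([-0.0179, -0.0769,  0.1302])]
```

>>> send_rows:
  motion:
    - {"hand": -1, "slide": [15, -3, 0], "spin": 0}
    - {"hand": -1, "slide": [18, 0, 0], "spin": 0}
    - {"hand": -1, "slide": [14, 0, 0], "spin": 0}
    - {"hand": -1, "slide": [0, 0, 0], "spin": 0}

```text
time: 10.65
tool_pos: [0.4997, 0.0116, 0.0501]
tool_rot: [1.341, 1.544, -0.099]
contact_force: [0.2, 0.8, -3.8]
opening: 0.0437
```

Run:
```python
from plan import *
plan(g2w(0.0003,-.0375,.0385),GY)
```

```text
t 10.65 tcp [0.4997 0.0116 0.0501] gauge [ 0.0039 -0.0361  0.0501] F [ 0.2  0.8 -3.8] open 0.0437
axes x [ 0.027 -0.003 -1.   ] y [0.991 0.131 0.026] z [ 0.131 -0.991  0.006]
slide mm now [11.5 -3.9  1.3]
spin 0.0045 slide after [11.5 -3.9  1.3] q6 -0.263
spin -3.1371 slide after [11.5  3.9 -1.3] q6 -0.263
```

>>> send_rows:
  motion:
    - {"hand": -1, "slide": [3, -5, 1], "spin": 0.004}
    - {"hand": -1, "slide": [6, -1, 0], "spin": 0}
    - {"hand": -1, "slide": [2, 0, 0], "spin": 0}
    - {"hand": -1, "slide": [0, 0, 0], "spin": 0}

```text
time: 11.05
tool_pos: [0.4954, 0.0099, 0.0408]
tool_rot: [1.339, 1.539, -0.104]
contact_force: [-0.2, 0.3, -3.8]
opening: 0.0433
```

Run:
```python
from plan import *
plan(g2w(0.0005,-.0375,.037),GY)
```

```text
t 11.05 tcp [0.4954 0.0099 0.0408] gauge [-0.0006 -0.0374  0.0408] F [-0.2  0.3 -3.8] open 0.0433
axes x [ 0.031 -0.003 -1.   ] y [0.991 0.127 0.031] z [ 0.127 -0.992  0.007]
slide mm now [3.8 1.  0.1]
spin 0.001 slide after [3.8 1.  0.1] q6 -0.264
spin -3.1406 slide after [ 3.8 -1.  -0.1] q6 -0.264
```

>>> send_rows:
  motion:
    - {"hand": -1, "slide": [3, 1, 0], "spin": 0}
    - {"hand": -1, "slide": [2, 0, 0], "spin": 0}
    - {"hand": -1, "slide": [0, 0, 0], "spin": 0}

```text
time: 11.35
tool_pos: [0.4967, 0.0098, 0.0385]
tool_rot: [1.324, 1.538, -0.118]
contact_force: [0.7, 0.0, -2.6]
opening: 0.0433
```

Run:
```python
from plan import *
plan(g2w(0.0005,-.0375,.037),GY)
```

```text
t 11.35 tcp [0.4967 0.0098 0.0385] gauge [ 0.0007 -0.0375  0.0385] F [ 0.7  0.  -2.6] open 0.0433
axes x [ 0.033 -0.004 -0.999] y [0.991 0.128 0.032] z [ 0.128 -0.992  0.008]
slide mm now [ 1.5 -0.2 -0.1]
spin 0.0015 slide after [ 1.5 -0.2 -0.1] q6 -0.264
spin -3.1401 slide after [1.5 0.2 0.1] q6 -0.264
```

>>> send_rows:
  motion:
    - {"hand": -1, "slide": [2, 0, 0], "spin": 0}
    - {"hand": -1, "slide": [0, 0, 0], "spin": 0}

```text
time: 11.55
tool_pos: [0.497, 0.0098, 0.0384]
tool_rot: [1.317, 1.537, -0.125]
contact_force: [1.0, 0.0, -3.6]
opening: 0.0432
```

Run:
```python
from plan import *
plan(g2w(0.0005,-.0375,.037),GY)
```

```text
t 11.55 tcp [0.497  0.0098 0.0384] gauge [ 0.001  -0.0377  0.0384] F [ 1.   0.  -3.6] open 0.0432
axes x [ 0.034 -0.004 -0.999] y [0.991 0.128 0.033] z [ 0.128 -0.992  0.009]
slide mm now [ 1.4 -0.5 -0.2]
spin 0.0019 slide after [ 1.4 -0.5 -0.2] q6 -0.264
spin -3.1397 slide after [1.4 0.5 0.2] q6 -0.264
```

>>> send_rows:
  motion:
    - {"hand": -1, "slide": [3, -1, 0], "spin": 0}
    - {"hand": -1, "slide": [3, -0.5, 0], "spin": 0}

```text
time: 11.75
tool_pos: [0.4965, 0.0095, 0.0362]
tool_rot: [1.31, 1.534, -0.131]
contact_force: [-12.4, 1.3, 39.5]
opening: 0.0433
```

Run:
```python
from plan import *
plan(g2w(0.0005,-.0375,.037),GY)
```

```text
t 11.75 tcp [0.4965 0.0095 0.0362] gauge [ 0.0004 -0.0379  0.0362] F [-12.4   1.3  39.5] open 0.0433
axes x [ 0.037 -0.005 -0.999] y [0.991 0.129 0.036] z [ 0.129 -0.992  0.01 ]
slide mm now [-0.8  0.1 -0.4]
spin 0.0024 slide after [-0.8  0.1 -0.4] q6 -0.265
spin -3.1392 slide after [-0.8 -0.1  0.4] q6 -0.265
```

>>> send_rows:
  motion:
    - {"hand": -1, "slide": [-1, 0, 0], "spin": 0}
    - {"hand": 0.5, "slide": [0, 0, 0], "spin": 0}
    - {"hand": 0.5, "slide": [0, 0, 0], "spin": 0}
    - {"hand": 0.5, "slide": [0, 0, 0], "spin": 0}

```text
time: 12.15
tool_pos: [0.4982, 0.0093, 0.038]
tool_rot: [1.312, 1.529, -0.13]
contact_force: [-0.2, 0.2, 0.1]
opening: 0.0632
```

Run:
```python
from plan import *
plan(g2w(0.0005,-.0375,.2),GY)
```

```text
t 12.15 tcp [0.4982 0.0093 0.038 ] gauge [ 0.0021 -0.0383  0.038 ] F [-0.2  0.2  0.1] open 0.0632
axes x [ 0.041 -0.005 -0.999] y [0.991 0.129 0.04 ] z [ 0.128 -0.992  0.011]
slide mm now [-161.9    4.9    0.9]
spin 0.0022 slide after [-161.9    4.9    0.9] q6 -0.265
spin -3.1394 slide after [-161.9   -4.9   -0.9] q6 -0.265
```

>>> send_rows:
  motion:
    - {"hand": 0.5, "slide": [-15, 0, 0], "spin": 0}
    - {"hand": 0.5, "slide": [-30, 1, 0], "spin": 0}
    - {"hand": 0.5, "slide": [-40, 2, 0], "spin": 0}
    - {"hand": -1, "slide": [-40, 2, 0], "spin": 0}
    - {"hand": -1, "slide": [-30, 0, 0], "spin": 0}
    - {"hand": -1, "slide": [0, 0, 0], "spin": 0}

```text
time: 12.75
tool_pos: [0.4971, 0.0107, 0.1962]
tool_rot: [1.317, 1.534, -0.126]
contact_force: [-0.1, 0.4, -0.7]
opening: 0.0496
```

Run:
```python
from plan import *
plan(g2w(0.00,.15,.2),GY)
from fit import *
p=vision.read_camera("side");cv2.imwrite("pics/s8.png",cv2.resize(p["pixels"][110:260,250:400],None,fx=4,fy=4,interpolation=cv2.INTER_CUBIC))
import pickle;pickle.dump(p,open("side8.pkl","wb"))
```

```text
t 12.75 tcp [0.4971 0.0107 0.1962] gauge [ 0.0012 -0.0368  0.1962] F [-0.1  0.4 -0.7] open 0.0496
axes x [ 0.037 -0.005 -0.999] y [0.991 0.128 0.036] z [ 0.128 -0.992  0.009]
slide mm now [  -5.6   -0.6 -186.7]
spin 0.0018 slide after [  -5.6   -1.  -186.7] q6 -0.262
spin -3.1398 slide after [ -5.6   1.  186.7] q6 -0.262
```

View pics/s8.png

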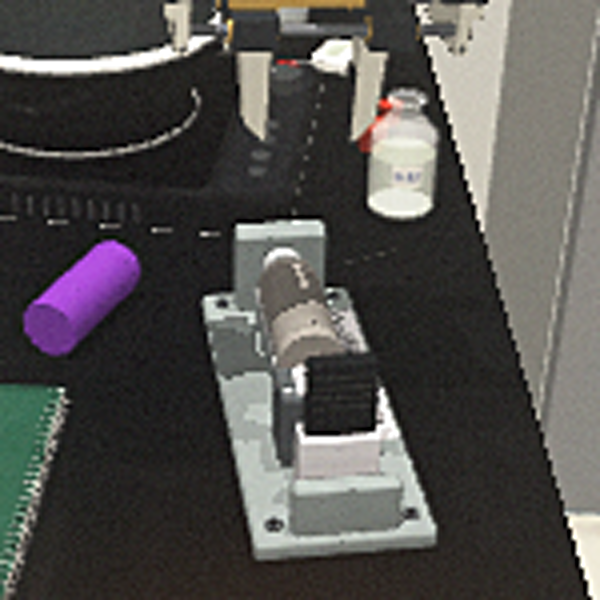

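The core lies in line on the rods, (305,310) in the crop, with the jaw open. I'll move behind the tab and check the core from the top.

>>> send_rows:
  motion:
    - {"hand": -1, "slide": [0, -1, -30], "spin": 0}
    - {"hand": -1, "slide": [0, -1, -40], "spin": 0}
    - {"hand": -1, "slide": [0, -1, -40], "spin": 0}
    - {"hand": -1, "slide": [0, -1, -40], "spin": 0}
    - {"hand": -1, "slide": [0, -1, -25], "spin": 0}
    - {"hand": -1, "slide": [0, 0, 0], "spin": 0}

```text
time: 13.4
tool_pos: [0.4656, 0.1879, 0.1837]
tool_rot: [1.164, 1.548, -0.282]
contact_force: [-0.2, 0.7, -1.3]
opening: 0.0011
```

Run:
```python
from plan import *
plan(g2w(0.00,.14,.093),GY)
from fit import *
p=vision.read_camera("top");cv2.imwrite("pics/t8.png",cv2.resize(p["pixels"][140:260,240:420],None,fx=4,fy=4,interpolation=cv2.INTER_CUBIC))
P=cloud(p)[150:245,300:400]
G=np.array([w2g(a) for a in P.reshape(-1,3)])
np.set_printoptions(precision=4,suppress=True)
m=(abs(G[:,0])<.025)&(G[:,1]>-.1)&(G[:,1]<.025)&(G[:,2]>.052)
g=G[m];print(len(g),"ylim",g[:,1].min(),g[:,1].max())
for lo in(-.085,-.065,-.045,-.025,-.005):
    s=g[(g[:,1]>lo)&(g[:,1]<lo+.02)]
    if len(s)>5:print(lo,len(s),s[:,0].min(),s[:,0].max(),s[:,2].max(),np.percentile(s[:,2],90))
```

```text
t 13.4 tcp [0.4656 0.1879 0.1837] gauge [-0.0077  0.143   0.1837] F [-0.2  0.7 -1.3] open 0.0011
axes x [ 0.022 -0.006 -1.   ] y [0.992 0.124 0.021] z [ 0.124 -0.992  0.009]
slide mm now [90.9  5.8  2.2]
spin -0.0027 slide after [90.9  5.8  2.2] q6 0.12
spin 3.1389 slide after [90.9 -5.8 -2.2] q6 0.12
719 ylim -0.08734069305395964 0.012329661074216368
-0.085 142 -0.021452719981014737 0.021905213854610507 0.0815737206973185 0.07759716578655053
-0.065 143 -0.021537079038075158 0.022149720739858544 0.08123434491966242 0.07761723630709065
-0.045 144 -0.021632276087249505 0.021950990950618372 0.08227177771125527 0.07802908423449081
-0.025 142 -0.02171777005481127 0.021866162181635625 0.08132006281237536 0.07786850515168853
-0.005 130 -0.02152063989760923 0.0220245431576635 0.0804307538434772 0.07761311029089928
```

View pics/t8.png

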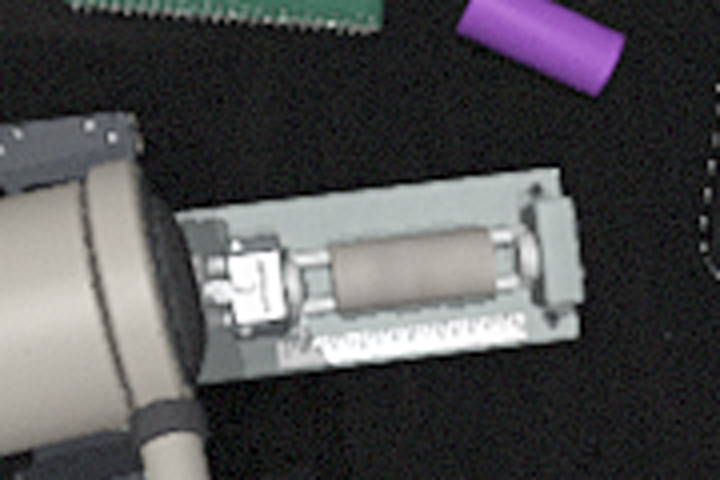

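The top crop shows the core at (415,270), centred on the rods and level, with about 18 mm free at the anvil end. Now I go down behind the tab.

>>> send_rows:
  motion:
    - {"hand": -1, "slide": [20, 5, 2], "spin": 0}
    - {"hand": -1, "slide": [30, 1, 0], "spin": 0}
    - {"hand": -1, "slide": [30, 0, 0], "spin": 0}
    - {"hand": -1, "slide": [14, 0, 0], "spin": 0}
    - {"hand": -1, "slide": [0, 0, 0], "spin": 0}

```text
time: 13.95
tool_pos: [0.4743, 0.1789, 0.0832]
tool_rot: [0.936, 1.55, -0.514]
contact_force: [-0.0, 0.7, 0.4]
opening: 0.0005
```

Run:
```python
from plan import *
plan(g2w(0.00,.09,.096),GY)
from fit import *
p=vision.read_camera("side");cv2.imwrite("pics/s9.png",cv2.resize(p["pixels"][110:260,250:400],None,fx=4,fy=4,interpolation=cv2.INTER_CUBIC))
```

```text
t 13.95 tcp [0.4743 0.1789 0.0832] gauge [-0.0002  0.1329  0.0832] F [-0.   0.7  0.4] open 0.0005
axes x [ 0.018 -0.01  -1.   ] y [0.993 0.121 0.017] z [ 0.12  -0.993  0.012]
slide mm now [-12.3   0.7  43.1]
spin -0.006 slide after [-12.3   0.4  43.1] q6 0.109
spin 3.1356 slide after [-12.3  -0.4 -43.1] q6 0.109
```

View pics/s9.png

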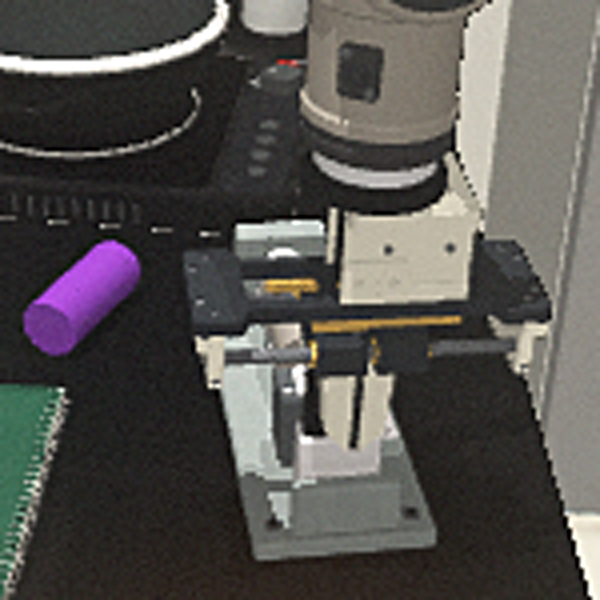

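>>> send_rows:
  motion:
    - {"hand": -1, "slide": [-12, 0, 5], "spin": -0.006}
    - {"hand": -1, "slide": [-2, 0, 10], "spin": 0}
    - {"hand": -1, "slide": [-1, 0, 10], "spin": 0}
    - {"hand": -1, "slide": [-1, 0, 8], "spin": 0}
    - {"hand": -1, "slide": [0, 0, 0], "spin": 0}

```text
time: 14.5
tool_pos: [0.4805, 0.1428, 0.105]
tool_rot: [1.113, 1.545, -0.332]
contact_force: [-0.6, 0.4, -0.2]
opening: 0.0002
```

Run:
```python
from plan import *
plan(g2w(0.00,.084,.096),GY)
```

```text
t 14.5 tcp [0.4805 0.1428 0.105 ] gauge [0.0013 0.0964 0.105 ] F [-0.6  0.4 -0.2] open 0.0002
axes x [ 0.024 -0.008 -1.   ] y [0.992 0.125 0.023] z [ 0.125 -0.992  0.011]
slide mm now [ 9.1 -1.5 12.3]
spin -0.0013 slide after [ 9.1 -1.6 12.3] q6 0.027
spin 3.1403 slide after [  9.1   1.6 -12.3] q6 0.027
```

>>> send_rows:
  motion:
    - {"hand": -1, "slide": [5, -1, 6], "spin": 0}
    - {"hand": -1, "slide": [4, -1, 5], "spin": 0}
    - {"hand": -1, "slide": [0, 0, 0], "spin": 0}

```text
time: 14.8
tool_pos: [0.4817, 0.1318, 0.0977]
tool_rot: [1.245, 1.541, -0.201]
contact_force: [0.2, 0.6, 0.4]
opening: 0.0009
```

Run:
```python
from plan import *
plan(g2w(0.00,.080,.096),GY)
from fit import *
p=vision.read_camera("side");cv2.imwrite("pics/s10.png",cv2.resize(p["pixels"][110:260,250:400],None,fx=4,fy=4,interpolation=cv2.INTER_CUBIC))
p=vision.read_camera("top");cv2.imwrite("pics/t10.png",cv2.resize(p["pixels"][140:260,240:420],None,fx=4,fy=4,interpolation=cv2.INTER_CUBIC))
```

```text
t 14.8 tcp [0.4817 0.1318 0.0977] gauge [0.0012 0.0854 0.0977] F [0.2 0.6 0.4] open 0.0009
axes x [ 0.029 -0.006 -1.   ] y [0.992 0.124 0.028] z [ 0.124 -0.992  0.01 ]
slide mm now [ 1.7 -1.2  5.3]
spin -0.0023 slide after [ 1.7 -1.2  5.3] q6 0.003
spin 3.1393 slide after [ 1.7  1.2 -5.3] q6 0.003
```

View pics/s10.png

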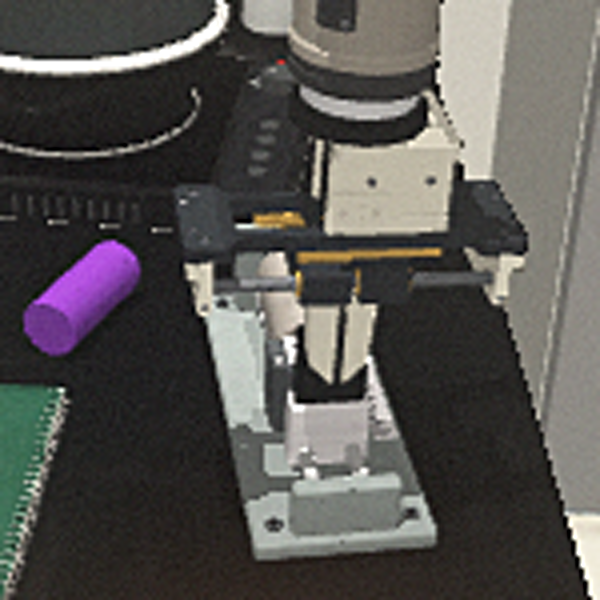

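View pics/t10.png

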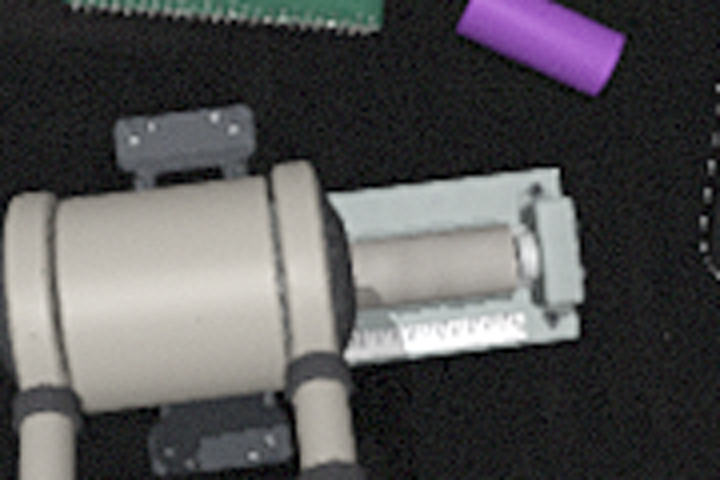

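The fingers (340,340) push the tab. The core has moved to within a few mm of the anvil, (520,255) in the top crop. I go on in small steps, watching the force.

>>> send_rows:
  motion:
    - {"hand": -1, "slide": [1, -1, 3], "spin": 0}
    - {"hand": -1, "slide": [1, -1, 3], "spin": 0}
    - {"hand": -1, "slide": [0, 0, 2], "spin": 0}

```text
time: 15.2
tool_pos: [0.4818, 0.1256, 0.0966]
tool_rot: [1.358, 1.538, -0.088]
contact_force: [-0.7, 8.6, 0.3]
opening: 0.0001
```

Run:
```python
from plan import *
plan(g2w(0.00,.072,.096),GY)
```

```text
t 15.2 tcp [0.4818 0.1256 0.0966] gauge [0.0005 0.0792 0.0966] F [-0.7  8.6  0.3] open 0.0001
axes x [ 0.032 -0.003 -0.999] y [0.992 0.125 0.032] z [ 0.125 -0.992  0.007]
slide mm now [ 0.6 -0.5  7.2]
spin -0.0017 slide after [ 0.6 -0.5  7.2] q6 -0.015
spin 3.1399 slide after [ 0.6  0.5 -7.2] q6 -0.015
```

>>> send_rows:
  motion:
    - {"hand": -1, "slide": [0, 0, 3], "spin": 0}
    - {"hand": -1, "slide": [0, 0, 3], "spin": 0}

```text
time: 15.4
tool_pos: [0.4822, 0.1218, 0.0966]
tool_rot: [1.48, 1.538, 0.034]
contact_force: [-0.6, 9.5, 0.7]
opening: 0.0002
```

Run:
```python
from plan import *
plan(g2w(0.00,.072,.096),GY)
```

```text
t 15.4 tcp [0.4822 0.1218 0.0966] gauge [0.0005 0.0753 0.0966] F [-0.6  9.5  0.7] open 0.0002
axes x [ 0.032  0.001 -0.999] y [0.992 0.124 0.032] z [ 0.124 -0.992  0.003]
slide mm now [ 0.6 -0.5  3.3]
spin -0.0018 slide after [ 0.6 -0.5  3.3] q6 -0.029
spin 3.1397 slide after [ 0.6  0.5 -3.3] q6 -0.029
```

>>> send_rows:
  motion:
    - {"hand": -1, "slide": [0, 0, 3], "spin": 0}
    - {"hand": -1, "slide": [0, 0, 2], "spin": 0}
    - {"hand": -1, "slide": [0, 0, 1], "spin": 0}

```text
time: 15.7
tool_pos: [0.4825, 0.1196, 0.0967]
tool_rot: [1.687, 1.537, 0.24]
contact_force: [-0.2, 10.1, 1.6]
opening: 0.0006
```

Run:
```python
from plan import *
plan(g2w(0.00,.072,.096),GY)
from fit import *
p=vision.read_camera("top");cv2.imwrite("pics/t11.png",cv2.resize(p["pixels"][140:260,240:420],None,fx=4,fy=4,interpolation=cv2.INTER_CUBIC))
plan(g2w(0.00,.072,.096),GY)
```

```text
t 15.7 tcp [0.4825 0.1196 0.0967] gauge [0.0005 0.0731 0.0967] F [-0.2 10.1  1.6] open 0.0006
axes x [ 0.032  0.008 -0.999] y [0.992 0.124 0.033] z [ 0.124 -0.992 -0.004]
slide mm now [ 0.7 -0.5  1.1]
spin -0.002 slide after [ 0.7 -0.5  1.1] q6 -0.043
spin 3.1395 slide after [ 0.7  0.5 -1.1] q6 -0.043
t 15.75 tcp [0.4825 0.1196 0.0967] gauge [0.0005 0.0731 0.0967] F [0.8 9.4 1.6] open 0.0002
axes x [ 0.032  0.008 -0.999] y [0.992 0.124 0.033] z [ 0.124 -0.992 -0.004]
slide mm now [ 0.7 -0.5  1.1]
spin -0.0021 slide after [ 0.7 -0.5  1.1] q6 -0.043
spin 3.1395 slide after [ 0.7  0.5 -1.1] q6 -0.043
```

View pics/t11.png

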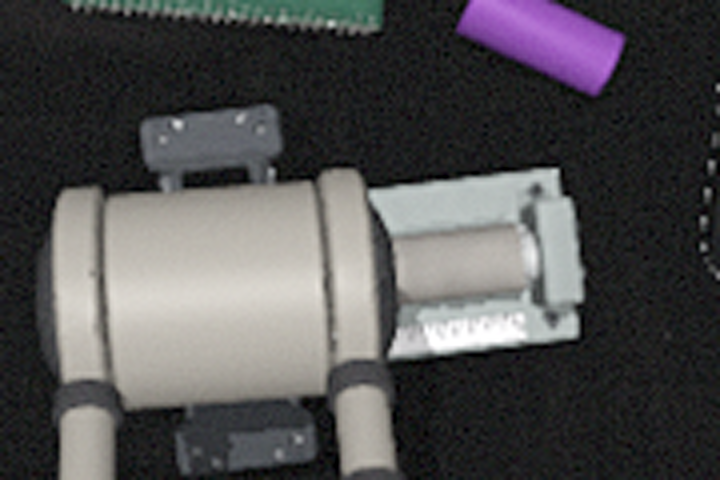

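>>> send_rows:
  motion:
    - {"hand": -1, "slide": [0, 0, 2.5], "spin": 0}
    - {"hand": -1, "slide": [0, 0, 0.5], "spin": 0}
    - {"hand": -1, "slide": [0, 0, 0.5], "spin": 0}

```text
time: 16.05
tool_pos: [0.4825, 0.1202, 0.0968]
tool_rot: [1.871, 1.535, 0.425]
contact_force: [-0.1, 9.9, 0.5]
opening: 0.0004
```

Run:
```python
from plan import *
from fit import *
plan(g2w(0.00,.12,.12),GY)
p=vision.read_camera("side");cv2.imwrite("pics/s11.png",cv2.resize(p["pixels"][150:230,290:370],None,fx=7,fy=7,interpolation=cv2.INTER_CUBIC))
for i in range(5):
    vision.read_camera("side"); print(observe()["contact_force"].round(1))
```

```text
t 16.05 tcp [0.4825 0.1202 0.0968] gauge [0.0005 0.0737 0.0968] F [-0.1  9.9  0.5] open 0.0004
axes x [ 0.033  0.015 -0.999] y [0.992 0.124 0.034] z [ 0.125 -0.992 -0.011]
slide mm now [-22.7   0.2 -46.5]
spin -0.0018 slide after [-22.7   0.3 -46.5] q6 -0.052
spin 3.1398 slide after [-22.7  -0.3  46.5] q6 -0.052
[-1.2 10.3  0.9]
[0.2 9.2 1.2]
[-0.2 10.9  1.9]
[-0.8  9.5  1.2]
[-0.7  9.9  2.2]
```

View pics/s11.png

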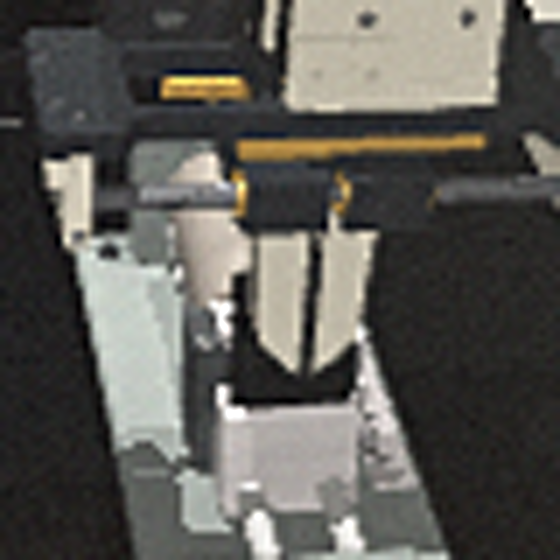

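>>> send_rows:
  motion:
    - {"hand": -1, "slide": [0, 0, 3.5], "spin": 0}
    - {"hand": -1, "slide": [0, 0, 2], "spin": 0}
    - {"hand": -1, "slide": [0, 0, 1], "spin": 0}

```text
time: 16.65
tool_pos: [0.4827, 0.1181, 0.0969]
tool_rot: [2.037, 1.532, 0.591]
contact_force: [-0.3, 10.6, 1.0]
opening: 0.0008
```

Run:
```python
from plan import *
from fit import *
for i in range(6):
    vision.read_camera("side"); print(observe()["contact_force"].round(1))
plan(g2w(0.00,.12,.12),GY)
```

```text
[-0.3 10.4  2.1]
[ 0.2 10.2  1.5]
[ 0.5 10.5  0.9]
[-0.5 10.6  0.6]
[ 0.3 11.1  2.2]
[ 0.9 10.9  0.8]
t 16.95 tcp [0.4827 0.1182 0.0969] gauge [0.0005 0.0718 0.0969] F [ 0.9 10.9  0.8] open 0.0001
axes x [ 0.033  0.022 -0.999] y [0.992 0.124 0.035] z [ 0.125 -0.992 -0.018]
slide mm now [-22.3   0.2 -48.6]
spin -0.0012 slide after [-22.3   0.3 -48.6] q6 -0.068
spin 3.1404 slide after [-22.3  -0.3  48.6] q6 -0.068
```

Force of about 10.6 N and the tab position both give about 9 mm of press. Backing off gently.

>>> send_rows:
  motion:
    - {"hand": -1, "slide": [0, 0, -3], "spin": 0}
    - {"hand": -1, "slide": [0, 0, -4], "spin": 0}
    - {"hand": -1, "slide": [0, 0, -5], "spin": 0}
    - {"hand": -1, "slide": [0, 0, -8], "spin": 0}
    - {"hand": -1, "slide": [0, 0, -12], "spin": 0}
    - {"hand": -1, "slide": [-25, 0, -20], "spin": 0}
    - {"hand": -1, "slide": [-35, 0, -20], "spin": 0}
    - {"hand": -1, "slide": [-35, 0, -40], "spin": 0}

```text
time: 17.75
tool_pos: [0.4619, 0.2266, 0.1886]
tool_rot: [2.226, 1.545, 0.775]
contact_force: [0.8, 0.3, -0.1]
opening: 0.0008
```

>>> send_rows:
  motion:
    - {"hand": -1, "slide": [-25, 0, -40], "spin": 0}
    - {"hand": -1, "slide": [0, 0, -40], "spin": 0}
    - {"hand": -1, "slide": [0, 0, -20], "spin": 0}
    - {"hand": -1, "slide": [0, 0, 0], "spin": 0}

```text
time: 18.15
tool_pos: [0.4484, 0.3351, 0.2223]
tool_rot: [2.115, 1.535, 0.668]
contact_force: [-0.7, -0.9, 0.6]
opening: 0.0007
```

Run:
```python
from plan import *
plan(g2w(0.00,.14,.093),GY)
from fit import *
p=vision.read_camera("top");cv2.imwrite("pics/t12.png",cv2.resize(p["pixels"][140:260,240:420],None,fx=4,fy=4,interpolation=cv2.INTER_CUBIC))
P=cloud(p)[150:245,300:400]
G=np.array([w2g(a) for a in P.reshape(-1,3)])
np.set_printoptions(precision=4,suppress=True)
m=(abs(G[:,0])<.018)&(G[:,1]>-.108)&(G[:,1]<.005)&(G[:,2]>.06)
g=G[m];print(len(g),"ylim",g[:,1].min(),g[:,1].max())
for lo in(-.1,-.08,-.06,-.04,-.02):
    s=G[(G[:,1]>lo)&(G[:,1]<lo+.02)&(abs(G[:,0])<.026)&(G[:,2]>.052)]
    if len(s)>5:print(lo,len(s),s[:,0].min(),s[:,0].max(),s[:,2].max(),np.percentile(s[:,2],90))
s=G[(G[:,2]>.1)&(abs(G[:,0])<.03)&(G[:,1]>.03)&(G[:,1]<.1)];print("tab",len(s),s.mean(0),s.min(0),s.max(0))
P2=cloud(p)
q=P2[155:235,150:235];mm=(q[...,2]>.035)&(q[...,2]<.09);q=q[mm];q=q[q[:,0]<.51]
if len(q)>50:print("short",rect(q[:,:2]))
print("bottle",[(d["uv"],round(d["conf"],2)) for d in vision.search_frame(p,"sample_bottle")])
p=vision.read_camera("side");cv2.imwrite("pics/s12.png",cv2.resize(p["pixels"][110:390,230:420],None,fx=2.1,fy=2.1,interpolation=cv2.INTER_CUBIC))
```

```text
t 18.15 tcp [0.4484 0.3351 0.2223] gauge [-0.0061  0.2912  0.2223] F [-0.7 -0.9  0.6] open 0.0007
axes x [ 0.028  0.022 -0.999] y [0.992 0.123 0.031] z [ 0.124 -0.992 -0.019]
slide mm now [126.6   2.7 153.5]
spin -0.0026 slide after [126.6   2.3 153.5] q6 0.376
spin 3.139 slide after [ 126.6   -2.3 -153.5] q6 0.376
648 ylim -0.1078096972717598 0.0049481927923036495
-0.1 142 -0.021446435145108696 0.02202531608463079 0.07972790262910323 0.07757145652730728
-0.08 143 -0.021531801609482384 0.021694267844712838 0.08224946518506848 0.07772688804900338
-0.06 142 -0.021622113426123715 0.02192764601079962 0.08130610851402331 0.07789730417012278
-0.04 143 -0.021331269438134175 0.02187507522214975 0.08126323150508385 0.0775486232537852
-0.02 139 -0.021719278977099223 0.021828141173489756 0.07975576075383284 0.07753800075611776
tab 111 [-0.0089  0.0606  0.3933] [-0.025   0.0538  0.1085] [0.0206 0.0693 1.0441]
bottle [([451.1, 246.7], 0.82), ([313.6, 212.1], 0.62)]
```

View pics/t12.png

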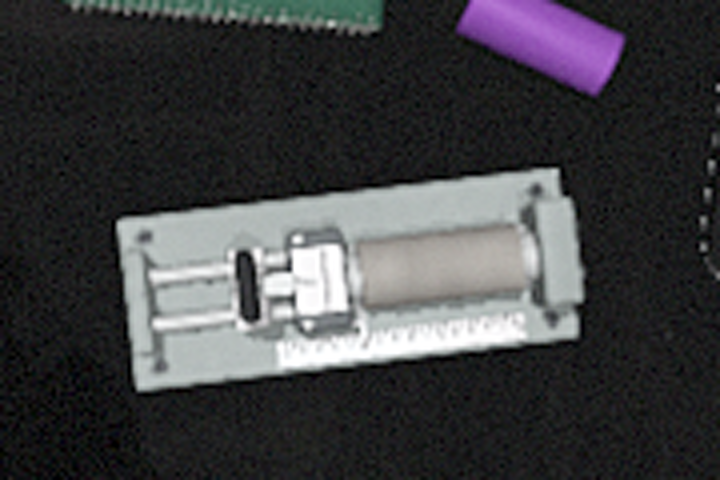

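View pics/s12.png

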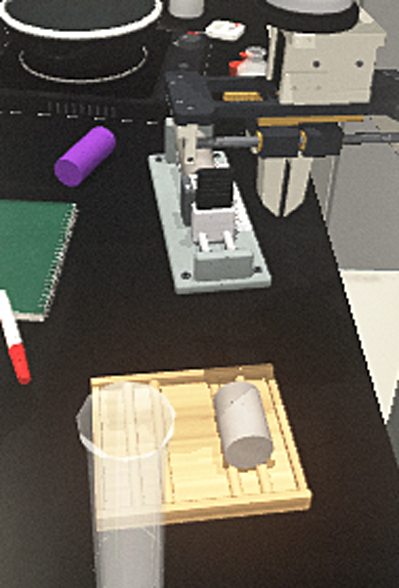

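Run:
```python
from plan import *
from fit import *
np.set_printoptions(precision=4,suppress=True)
p=vision.read_camera("top")
P=cloud(p)[150:245,300:400]
G=np.array([w2g(a) for a in P.reshape(-1,3)])
s=G[(G[:,2]>.1)&(G[:,2]<.13)&(abs(G[:,0])<.03)&(G[:,1]>.03)&(G[:,1]<.1)];print("tab",len(s),s.mean(0),s.min(0),s.max(0))
# ridge profile along y
for y in np.arange(-.116,.016,.004):
    s=G[(abs(G[:,1]-y)<.002)&(abs(G[:,0])<.008)];print(round(y,3),s[:,2].mean().round(4),end=" | ")
print()
q=cloud(p)[205:235,170:215].reshape(-1,3);q=q[(q[:,2]>.035)&(q[:,2]<.07)&(q[:,0]<.51)]
print("short",len(q),q.mean(0) if len(q) else "")
u,v=451,247;print("bottle",cloud(p)[v,u])
```

```text
tab 78 [-0.002   0.0634  0.1177] [-0.0217  0.0585  0.108 ] [0.0206 0.0693 0.1222]
-0.116 0.0768 | -0.112 0.0698 | -0.108 0.0691 | -0.104 0.075 | -0.1 0.076 | -0.096 0.077 | -0.092 0.0775 | -0.088 0.0767 | -0.084 0.0765 | -0.08 0.0764 | -0.076 0.076 | -0.072 0.0767 | -0.068 0.0766 | -0.064 0.0774 | -0.06 0.0765 | -0.056 0.0762 | -0.052 0.0775 | -0.048 0.0758 | -0.044 0.0768 | -0.04 0.0768 | -0.036 0.0767 | -0.032 0.0764 | -0.028 0.0769 | -0.024 0.0757 | -0.02 0.0763 | -0.016 0.0755 | -0.012 0.0767 | -0.008 0.0772 | -0.004 0.0707 | 0.0 0.0695 | 0.004 0.0717 | 0.008 0.0753 | 0.012 0.0751 | 
short 30 [0.4901 0.4018 0.047 ]
bottle [ 0.3985 -0.2541  0.0823]
```

```bash
python3 -c "
from cell import job;print(job.hand_in())"
```

```text
the job is handed in; nothing more can be done
None
```

The long core is on the gauge rods, shut between anvil and jaw, and I handed the job in at about 18 s; `hand_in` gave no verdict.

**What I did:**
- I pushed the tab open to a gap of about 138 mm.
- I laid the long grey core on the rods. While lowering it onto them, the force reading briefly reached about 40 N.
- I pushed the tab from behind to about 10.6 N, which is about 9 mm of press; the tool position agreed. I held it there for more than 0.5 s, then backed off gently and lifted clear.

**Last checks:**
- **Core:** it spans y = -105 to about -5 mm in the gauge frame, centred on the axis and level, with both faces on it.
- **Thumb slide:** the tab is back at about y = 63–64 mm, where 65 mm is expected at rest. That difference is within camera error.
- **Bottle:** still upright, in place to within about 3 mm.
- **Short core:** the last side picture shows it still in its lane. The arm hid most of it from the top camera, so I could not measure its position numerically.
- **Robot:** clear of everything.

The tool tilted by about 0.03–0.07 rad during the moves, which I couldn't correct with this interface. The core still seated level on the rods.

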